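Make up two assay kits from the bench stock

TASK

Make up the two assay kits. The blue tray gets the reagent cartridge (white with a teal top), pushed down into the steel spring clip until it snaps fully home, and the amber bottle with the blue cap, standing in the tray's white-framed pocket; the orange tray gets the pink tip box in its large pocket and the white bottle with the red cap standing in its small pocket. Don't drop anything, leave the green bottle with the yellow cap where it is, since no kit needs it, and leave everything upright and released.

Things in the scene. Friction and masses are not known exactly. Their poses are not given: they have to be found in the camera images.
- cartridge: Reagent cartridge: upright white block with a teal top, 24 mm thick (its x) by 44 mm (its y) by 68 mm tall, same either way round; flat sides from 19 mm up, below that a groove along each 44 mm side and a foot tapering to 14 mm. About 90 g. Stands on the bench; origin: centre of the underside, z up.
- amber_bottle: Round bottle 78 mm tall, standing on the bench; its straight body is 38 mm in diameter up to 52 mm, with a paper band, then a shoulder and a 26 mm wide cap from 60 to 78 mm. About 100 g. Origin: centre of the underside, z up. Amber-brown with a blue cap.
- white_bottle: Round bottle 78 mm tall, standing on the bench; its straight body is 38 mm in diameter up to 52 mm, with a paper band, then a shoulder and a 26 mm wide cap from 60 to 78 mm. About 100 g. Origin: centre of the underside, z up. White with a red cap.
- green_bottle: Round bottle 78 mm tall, standing on the bench; its straight body is 38 mm in diameter up to 52 mm, with a paper band, then a shoulder and a 26 mm wide cap from 60 to 78 mm. About 100 g. Origin: centre of the underside, z up. Green with a yellow cap; belongs to neither kit.
- pink_box: Closed pink tip box with a paler line round it and a pale panel on its flat top, 60 mm (its x) by 72 mm (its y) by 50 mm tall, about 110 g. Stands on the bench; origin: centre of the underside, z up.
- blue_tray: Blue kit tray, fixed, 120 mm (x) by 190 mm (y), rim 14 mm high, floor 5 mm thick. Origin: centre of the underside, z up. Bottle pocket: low white frame, 60 mm square inside, top 13 mm above the bench, centred at x = 0, y = -52 mm in the tray's frame; +y half: the spring clip.
- clip: Spring clip on the blue tray. Origin: its centre, on the tray floor 5 mm above the bench; axes as the tray's. Two steel jaws face each other along x: noses 14 mm above the origin, 18 mm apart, each springs back up to 8 mm; top 22 mm. Grey end walls 52 mm apart in y. Cartridge: x along x; it first rests on the noses, 10 mm too high; a push of about 12 N snaps it home, underside at the origin.
- orange_tray: Orange kit tray, fixed, 120 mm (x) by 190 mm (y), rim 14 mm high, floor 5 mm thick. Origin: centre of the underside, z up. Bottle pocket: low white frame, 60 mm square inside, top 13 mm above the bench, centred at x = 0, y = -52 mm in the tray's frame. Large pocket: a like frame centred at x = 0, y = +38 mm, inside 82 mm (x) by 92 mm (y); the box goes in with its x along the tray's x.
Things that resemble listed ones, but are neither listed nor needed, are in the scene too. Of the things that look like the pink_box, the smallest one is meant.

How it is judged:
By the outcome, as a careful person would: the job done as asked, in the order asked, and still so for the second after the job is handed in, with the robot touching nothing.
It also fails if it takes over 96 s, if anything falls off the work surface, if the arm or the gripper's body presses on something with over 40 N, if the wrist force passes 120 N, or if a joint passes its speed limit or range.

ROBOT

A 6-joint arm with a two-finger parallel gripper is mounted at the origin on the work surface. World frame = base frame: x ahead of the robot, y to its left, z up, the work surface at z = 0. Lengths are in m, angles in rad, forces in N, time in s.
With the tool pointing down it reaches from about 0.375 to 0.975 m from the base axis. Payload 3.8 kg.
Tool frame: the origin (TCP) lies at the very end of the fingers, on their centre line; the grasp point (between the pads) lies 19 mm behind it; x points along the fingers, y is the direction in which the jaws open and shut, and the axes are right-handed (so a half turn about x gives the same grasp; the last joint's range is limited). The gripper opens to 88 mm and grips with 3 to 60 N. Pads are 18 mm wide; open, the fingers measure 123 mm over their backs; the gripper's body (75 mm by 187 mm) begins 45 mm behind the grasp point.
Start: joints at [-1.151, 0.264, 1.604, -0, 1.274, -0.037], TCP at [0.298, -0.606, 0.239] pointing down, gripper open.
Joint ranges: [-2.63, 2.63], [-0.94, 2.18], [0.31, 2.57], [-1.31, 4.45], [0, 2.66], [-2.55, 2.55]. Speed limits (rad/s): [2.57, 2.57, 3.14, 3.14, 3.14, 3.14].

INTERFACE

Orientations are given as a rotation vector (axis times angle).
In Python, from station import sense, grab_frame, sign_off gives the robot as it stands.
- The arm moves only by the tool step_arm, never from a script. Its argument "rows" is a list that holds one entry, the list of rows, each a list of 5 numbers: the shift along the world's x, y, z in units of 40 mm (1.0 is 40 mm), then the turn about the world's z in units of 6 degrees (1.0 is 6 degrees), then the closure, from 0 (fully open) to 1 (shut). In form: [[[dx, dy, dz, turn, claw], ...]]. A call has exactly 5 rows; each row is the pose to reach, as a shift and turn from the pose measured when the call began; what a row does not reach only later rows make up. A row lasts 1/12 s, in which the tool goes at most 41.7 mm and 7.16 degrees, less where a joint would pass 70% of its speed; a pose out of reach is approached as far as the arm can. A call with a gripper value outside its range is refused whole. The fingers move at their own pace and stop on an object; "squeeze" is the grip in N (left out, the last holds). Time passes only in rows, so rows that repeat a pose let the fingers close, or fill a call up. It gives the time, the measured TCP pose, the force and the opening at its end, in the units of the state.
- sense(): the state, without advancing time (a new reading comes with each control period).
- grab_frame(name): name is "side" or "top" or "wrist"; returns a dict with "color" (480x640x3 uint8, blue, green, red), "fx", "fy", "cx", "cy" (pixels), "R" (3x3) and "t" (3): a world point X has camera coordinates R X + t. Camera axes: x right, y down, z forward; pixel columns grow to the right and rows downward; lengths in m; the calibration is good to about 2 mm. A picture is of the moment at which its call begins. There is no depth.
- sign_off(): hands the job in, once; it reports no verdict.
The state is a dict: "t": time; "q": joint angles; "dq": joint speeds; "effort": joint torques, N m; "tool_pos": TCP position; "ee_rot": TCP orientation; "force": force on the tool from outside, world axes, zero at the start; "wrist_torque": the same for the moment, N m; "gripper_width": opening from 0.0 (shut) to 1.0 (fully open).
Only numpy, scipy, OpenCV 4.12 (cv2) and the standard library are available. Lean on these libraries where they do the work, as an engineer would, in place of code of your own. Each camera call takes 0.05 s, during which the arm holds its last target.

## Working session

There is one attempt and no reset: what is moved stays moved. The work goes in short steps, Python scripts to look and compute and a tool call to move; the robot and the scene stay as the last step left them, time stands still between calls to the robot, and variables do not carry over. Pictures are saved under pics/ and viewed, and the job is handed in when it is done.

Besides the shell and the picture viewer there is one more tool, called as a command line: name --argument value ..., lists and objects as JSON in quotes. step_arm: Moves the arm, as the interface text tells. Its arguments: {"type":"object","properties":{"rows":{"type":"array","items":{"type":"array","items":{"type":"array","items":{"type":"number"}}}},"squeeze":{"type":"number"}},"required":["rows"]}

```bash
mkdir -p pics; python3 - <<'E'
from station import *
import cv2
s=sense();print(s)
for n in("side","top","wrist"):
    f=grab_frame(n);cv2.imwrite(f"pics/{n}0.png",f["color"]);print(n,f["fx"],f["fy"],f["cx"],f["cy"],f["R"],f["t"])
E
```

```text
{'t': 0.0, 'q': array([-1.15089327e+00,  2.64747843e-01,  1.60532728e+00,  7.29509575e-06,
        1.27367801e+00, -3.69061302e-02]), 'dq': array([ 0.00028306,  0.00035033, -0.0009199 ,  0.00090131, -0.00104933,
        0.00214574]), 'effort': array([-1.91661689e-03, -5.02112782e+01, -3.56880426e+01,  7.27043347e-02,
        2.92820320e-02, -1.81015616e-04]), 'tool_pos': array([ 0.29745168, -0.60516608,  0.23741679]), 'ee_rot': array([ 1.96804454,  0.45973113, -1.96886172]), 'force': array([-0.07862942,  0.10140144, -0.33254382]), 'wrist_torque': array([-0.03413852, -0.0024228 ,  0.04325484]), 'gripper_width': 1.00330137073254}
side 460.9774577905783 460.9774577905783 327.0029612596086 233.55716859138977 [[ 0.817494   -0.57591914 -0.00454909]
 [-0.28964736 -0.40429008 -0.8675563 ]
 [ 0.49780313  0.71053971 -0.49731818]] [-0.36172127  0.17294976  0.60222544]
top 467.36540461996725 467.36540461996725 328.51609556522305 237.67824687199695 [[ 8.15043889e-04 -9.99885853e-01  1.50869905e-02]
 [-9.88026453e-01 -3.13285244e-03 -1.54252759e-01]
 [ 1.54282417e-01 -1.47806229e-02 -9.87916226e-01]] [0.00797403 0.44360002 0.74786623]
wrist 407.94621987486414 407.94621987486414 323.5859374509413 247.37989500826436 [[ 0.44165525 -0.89718243 -0.00208106]
 [-0.8638683  -0.42587967  0.26899453]
 [-0.24222345 -0.11700509 -0.96313946]] [-0.67464266 -0.03628006  0.3889292 ]
```

View pics/top0.png

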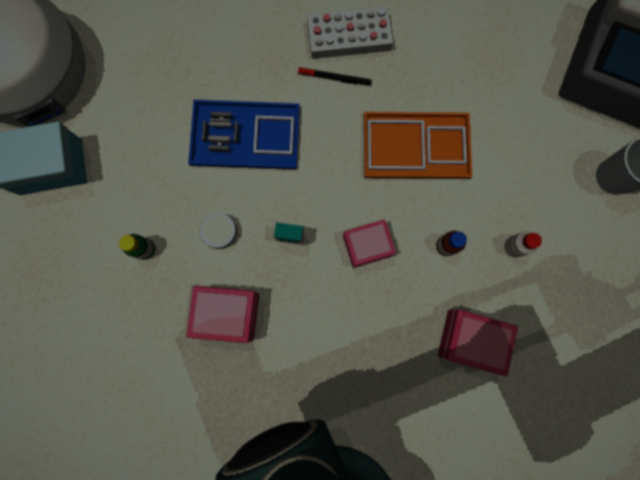

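View pics/side0.png

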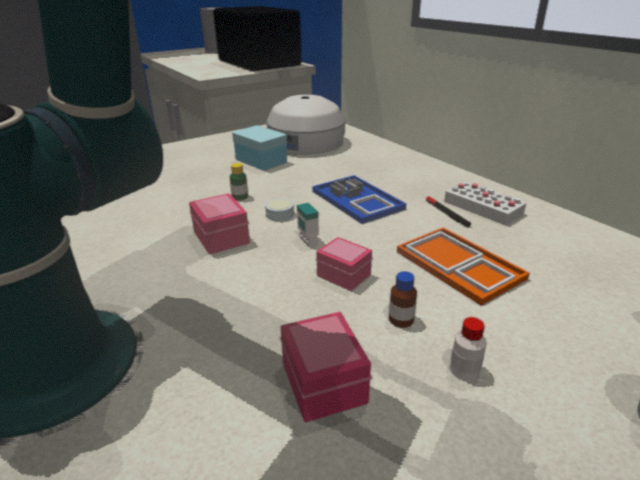

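View pics/wrist0.png

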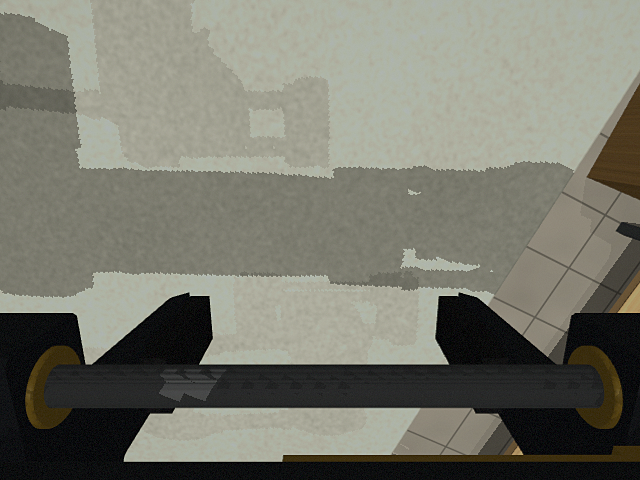

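Candidates in the top view:
- Pink boxes at (370,243), (222,313) and (480,342). The smallest is (370,243).
- Bottles: amber/blue cap at (453,242), white/red cap at (527,242), green/yellow cap at (136,244). The green one is to be left alone.
- Teal/white: the cartridge at (289,232), a white lid or jar at (217,230), and a teal crate at (40,160). The cartridge is (289,232).

Next is a close crop and the measurements.

```bash
cat > h.py <<'E'
from station import *
import cv2, numpy as np
def ray(f,u,v,z):
    R,t=np.array(f["R"]),np.array(f["t"]); C=-R.T@t
    d=R.T@np.array([(u-f["cx"])/f["fx"],(v-f["cy"])/f["fy"],1]); return C+d*(z-C[2])/d[2]
def proj(f,X):
    K=np.array([[f["fx"],0,f["cx"]],[0,f["fy"],f["cy"]],[0,0,1]])
    p=(np.array(f["R"])@np.array(X).reshape(-1,3).T+np.array(f["t"]).reshape(3,1)); p=K@p; return (p[:2]/p[2]).T
E
python3 - <<'E'
from h import *
f=grab_frame("top");im=f["color"]
cv2.imwrite("pics/c1.png",cv2.resize(im[205:275,260:560],None,fx=2.6,fy=2.6,interpolation=cv2.INTER_CUBIC))
cv2.imwrite("pics/c2.png",cv2.resize(im[90:190,180:480],None,fx=2.6,fy=2.6,interpolation=cv2.INTER_CUBIC))
C=-np.array(f["R"]).T@f["t"];print("cam",C)
hsv=cv2.cvtColor(im,cv2.COLOR_BGR2HSV)
def m(lo,hi,box):
    k=cv2.inRange(hsv,lo,hi);o=np.zeros_like(k);x0,y0,x1,y1=box;o[y0:y1,x0:x1]=k[y0:y1,x0:x1];return o
for n,lo,hi,b,z in [("teal",(75,80,30),(100,255,255),(265,210,315,255),.068),("pinkall",(150,60,60),(179,255,255),(335,210,405,275),.05),
 ("bluecap",(105,100,40),(130,255,255),(430,222,475,262),.078),("redcap",(0,120,60),(8,255,255),(500,225,550,262),.078),("bluetray",(105,120,40),(130,255,255),(180,90,310,175),.014),("orange",(5,140,80),(20,255,255),(355,100,480,185),.014)]:
    k=m(lo,hi,b);p=cv2.findNonZero(k);r=cv2.minAreaRect(p);c=cv2.boxPoints(r)
    print(n,len(p),r, "W",np.round(ray(f,*r[0],z),4)); W=[ray(f,*q,z)[:2] for q in c]; print(np.round(W,3).tolist(),"edges",[round(float(np.linalg.norm(W[i]-W[i-1])),4) for i in range(4)])
E
```

```text
cam [0.32289944 0.02041678 0.8071354 ]
teal 462 ((288.0999755859375, 232.29998779296875), (28.00143051147461, 17.253406524658203), 8.130102157592773) W [0.4468 0.0741 0.068 ]
[[0.436, 0.098], [0.464, 0.095], [0.458, 0.05], [0.43, 0.054]] edges [0.0447, 0.028, 0.045, 0.028]
pinkall 1642 ((369.0054016113281, 242.76754760742188), (37.0548210144043, 45.43626403808594), 72.89727020263672) W [ 0.4329 -0.0573  0.05  ]
[[0.451, -0.013], [0.474, -0.085], [0.415, -0.102], [0.393, -0.03]] edges [0.0609, 0.0754, 0.0613, 0.0745]
bluecap 197 ((457.5, 239.5), (15.0, 15.0), 90.0) W [ 0.4345 -0.1949  0.078 ]
[[0.447, -0.183], [0.447, -0.207], [0.423, -0.206], [0.422, -0.183]] edges [0.0241, 0.0239, 0.0241, 0.0238]
redcap 191 ((533.4000244140625, 239.80003356933594), (15.205260276794434, 14.310833930969238), 63.43495178222656) W [ 0.4344 -0.316   0.078 ]
[[0.44, -0.301], [0.451, -0.322], [0.429, -0.331], [0.418, -0.31]] edges [0.0237, 0.0236, 0.0238, 0.0235]
bluetray 5411 ((243.7589111328125, 134.00958251953125), (107.96300506591797, 64.95545196533203), 2.12109637260437) W [0.6325 0.1591 0.014 ]
[[0.576, 0.254], [0.697, 0.255], [0.69, 0.062], [0.57, 0.065]] edges [0.1891, 0.1207, 0.1934, 0.1209]
orange 5034 ((417.5, 144.0), (64.0, 107.0), 90.0) W [ 0.6159 -0.1496  0.014 ]
[[0.675, -0.055], [0.677, -0.248], [0.558, -0.242], [0.557, -0.054]] edges [0.1187, 0.1931, 0.1193, 0.1888]
```

View pics/c1.png

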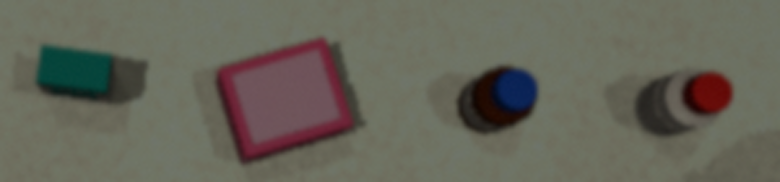

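View pics/c2.png

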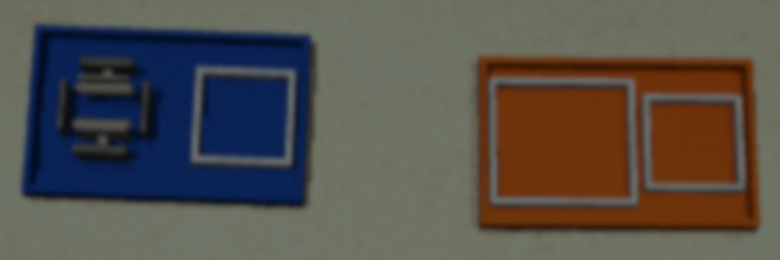

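```bash
python3 - <<'E'
from h import *
from scipy.spatial.transform import Rotation as Ro
s=sense();R=Ro.from_rotvec(s["ee_rot"]).as_matrix();print(R.round(3))
f=grab_frame("wrist");Rc=np.array(f["R"]);C=-Rc.T@f["t"];print(C, "cam in tool",(R.T@(C-s["tool_pos"])).round(4), "axes in tool",(Rc@R).round(3))
print(proj(f,s["tool_pos"]))
E
```

```text
[[-0.001  0.441 -0.897]
 [ 0.001 -0.897 -0.441]
 [-1.    -0.001 -0.   ]]
[ 0.36087125 -0.57532134  0.38328995] cam in tool [-0.1454  0.0007 -0.0701] axes in tool [[ 0.     1.    -0.001]
 [-0.269  0.001  0.963]
 [ 0.963  0.     0.269]]
[[321.60971632 320.22878022]]
```

step_arm --rows '[[[0.5,0.85,0,0.9,0],[1,1.7,0,1.8,0],[1.5,2.55,0,2.7,0],[2,3.4,0,3.6,0],[2.5,4.25,0,4.5,0]]]'

```text
t: 0.67
tool_pos: [0.398, -0.4339, 0.238]
ee_rot: [1.662, 0.837, -1.663]
force: [0.2, 0.7, -0.2]
gripper_width: 1.002
```

step_arm --rows '[[[0.15,0.95,0,1,0],[0.3,1.9,0,2,0],[0.45,2.85,0,3,0],[0.6,3.8,0,4,0],[0.75,4.75,0,4.85,0]]]'

```text
t: 1.08
tool_pos: [0.4279, -0.2421, 0.2379]
ee_rot: [1.301, 1.148, -1.302]
force: [0.8, 0.0, -0.2]
gripper_width: 1.0
```

```bash
python3 - <<'E'
from h import *
s=sense();print(s["t"],s["tool_pos"])
f=grab_frame("wrist");cv2.imwrite("pics/w1.png",f["color"]);import pickle;pickle.dump(f,open("w1.pkl","wb"))
E
```

```text
1.0833 [ 0.42788939 -0.24206904  0.23794348]
```

View pics/w1.png

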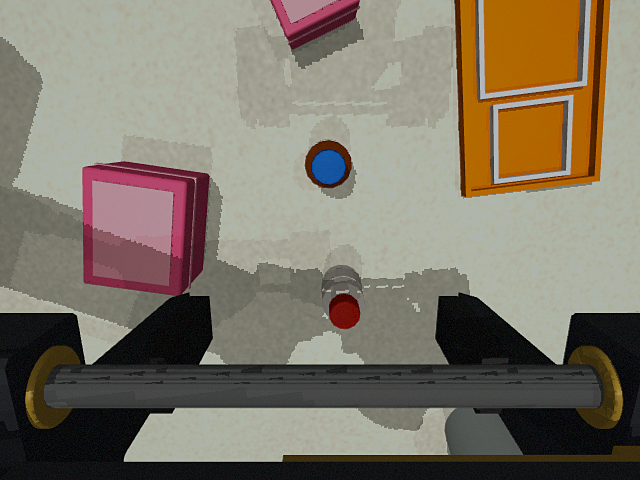

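step_arm --rows '[[[0.15,1,0,0,0],[0.3,2,0,0,0],[0.45,3,0,0,0],[0.6,4,0,0,0],[0.75,5,0,0,0]]]'

```text
t: 1.55
tool_pos: [0.458, -0.0361, 0.238]
ee_rot: [1.302, 1.154, -1.295]
force: [0.3, 0.2, 0.3]
gripper_width: 0.999
```

```bash
python3 - <<'E'
from h import *
s=sense();print(s["t"],s["tool_pos"],s["dq"].round(2))
f=grab_frame("wrist");cv2.imwrite("pics/w2.png",f["color"]);import pickle;pickle.dump(f,open("w2.pkl","wb"))
E
```

```text
1.55 [ 0.45800674 -0.03613744  0.23799691] [ 1.09  0.03 -0.03 -0.   -0.02  1.08]
```

View pics/w2.png

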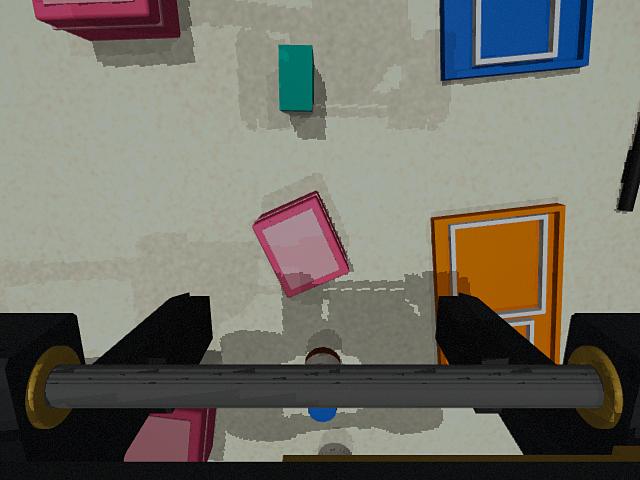

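step_arm --rows '[[[-0.1,1,0,0,0],[-0.1,1.9,0,0,0],[-0.1,1.9,0,0,0],[-0.1,1.9,0,0,0],[-0.1,1.9,0,0,0]]]'

```text
t: 2.02
tool_pos: [0.4548, 0.0465, 0.238]
ee_rot: [1.302, 1.161, -1.288]
force: [-0.7, -0.2, 0.4]
gripper_width: 1.0
```

```bash
python3 - <<'E'
from h import *
s=sense();print(s["t"],s["tool_pos"],s["dq"].round(2))
f=grab_frame("wrist");cv2.imwrite("pics/w3.png",f["color"]);import pickle;pickle.dump(f,open("w3.pkl","wb"))
E
```

```text
2.0167 [0.45481984 0.04652973 0.23799224] [-0.03  0.    0.    0.    0.    0.  ]
```

View pics/w3.png

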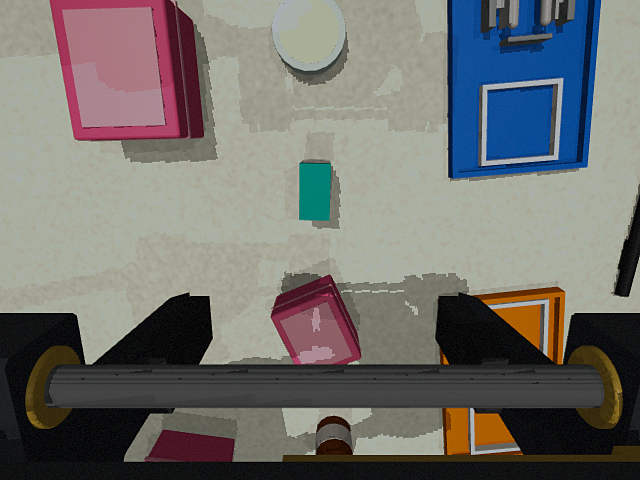

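```bash
cat > meas.py <<'E'
from h import *
import pickle
def rect(f,lo,hi,b,z,n,save=None):
    im=f["color"];hsv=cv2.cvtColor(im,cv2.COLOR_BGR2HSV);k=cv2.inRange(hsv,lo,hi);o=np.zeros_like(k);x0,y0,x1,y1=b;o[y0:y1,x0:x1]=k[y0:y1,x0:x1]
    cs,_=cv2.findContours(o,cv2.RETR_EXTERNAL,cv2.CHAIN_APPROX_NONE);c=max(cs,key=cv2.contourArea)
    W=np.array([ray(f,*q[0],z)[:2] for q in c],np.float32)
    r=cv2.minAreaRect(W*1000);print(n,"n",cv2.contourArea(c),"c",np.round(r[0],1),"size",np.round(r[1],1),"ang",round(r[2],2));return r
if __name__=="__main__":
    L=lambda n:pickle.load(open(n,"rb"))
    a,b,c=L("w1.pkl"),L("w2.pkl"),L("w3.pkl")
    teal=((75,80,90),(100,255,255))
    rect(c,*teal,(280,140,350,240),.068,"teal3"); rect(b,*teal,(260,30,330,130),.068,"teal2")
    rect(a,(105,120,60),(130,255,255),(290,130,370,200),.078,"bluecap")
    rect(a,(0,120,60),(8,255,255),(310,285,370,335),.078,"redcap")
    pk=((150,30,80),(179,110,255))
    rect(b,*pk,(245,180,360,305),.05,"pinkpanel2"); rect(b,(150,20,20),(179,255,255),(245,180,360,305),.05,"pinkall2")
    for n,f,bx in (("a",a,(450,0,620,200)),("b",b,(425,190,580,300))): rect(f,(5,140,80),(20,255,255),bx,.014,"orange"+n)
    rect(c,(105,120,40),(130,255,255),(440,0,610,190),.014,"blue3")
E
python3 meas.py
python3 - <<'E'
from h import *
import pickle
for n,(x0,y0,x1,y1) in {"w3":(430,0,610,190),"w1":(440,0,620,200)}.items():
    f=pickle.load(open(n+".pkl","rb"));cv2.imwrite(f"pics/{n}c.png",cv2.resize(f["color"][y0:y1,x0:x1],None,fx=3,fy=3,interpolation=cv2.INTER_CUBIC))
E
```

```text
teal3 n 1698.0 c [452.1  74.3] size [44.3 23.9] ang 82.54
teal2 n 2056.5 c [451.9  73.9] size [43.7 24.1] ang 82.43
bluecap n 890.0 c [ 438.4 -197.6] size [25.4 24.3] ang 82.37
redcap n 819.0 c [ 436.8 -313.8] size [30.  24.5] ang 83.01
pinkpanel2 n 3479.5 c [436.9 -58.9] size [46.5 58.5] ang 17.06
pinkall2 n 6195.0 c [438.2 -55.4] size [62.6 76.2] ang 17.02
orangea n 15051.0 c [ 616.7 -165.1] size [159.9 123.8] ang 89.83
orangeb n 5931.5 c [ 616.8 -105.7] size [79.3 77.6] ang 89.74
blue3 n 23005.5 c [634.8 135.5] size [143.3 123.4] ang 88.18
```

View pics/w3c.png

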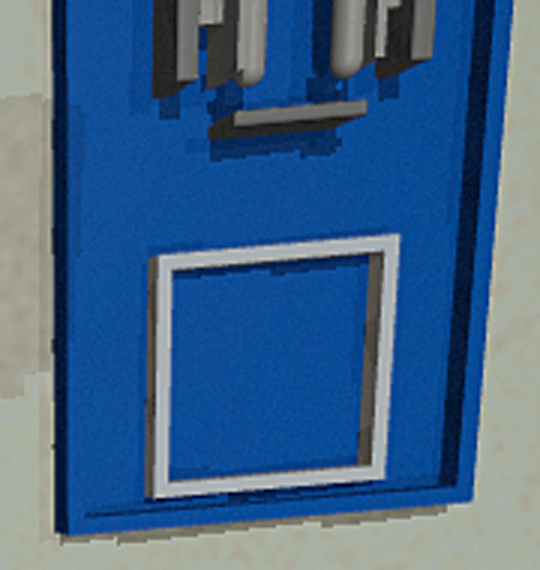

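View pics/w1c.png

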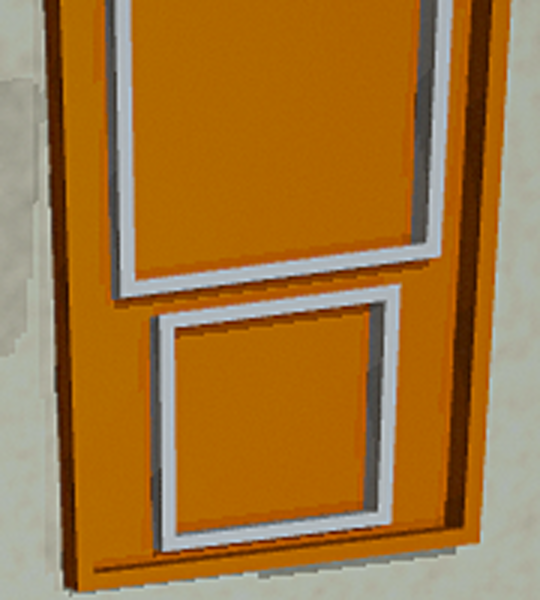

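```bash
cat >> h.py <<'E'
from scipy.spatial.transform import Rotation as Ro
def go(x,y,z,yaw):
    s=sense();R=Ro.from_rotvec(s["ee_rot"]).as_matrix();a=np.degrees(np.arctan2(R[1,1],R[0,1]));a=(a+90)%180-90
    print("t",round(s["t"],2),"pos",s["tool_pos"].round(4),"yaw",round(a,2),"F",np.round(s["force"],1),"w",round(s["gripper_width"]*88,1),"q6",s["q"].round(2))
    print("units",((np.array([x,y,z])-s["tool_pos"])/.04).round(3),"turn",round((yaw-a)/6,3))
E
python3 -c "
from h import *
go(.452,.074,.030,-7.5)
f=grab_frame('top')
print(ray(f,220.4,131.5,.027))"
```

```text
t 2.07 pos [0.4548 0.0459 0.238 ] yaw -6.7 F [-0.   0.7 -0.6] w 87.8 q6 [ 0.04 -0.16  2.05  0.01  1.25  0.15]
units [-0.071  0.703 -5.199] turn -0.133
[0.63170155 0.19762287 0.027     ]
```

step_arm --rows '[[[-0.07,0.7,-0.3,-0.13,0],[-0.07,0.7,-1.3,-0.13,0],[-0.07,0.7,-2.3,-0.13,0],[-0.07,0.7,-3.2,-0.13,0],[-0.07,0.7,-3.2,-0.13,0]]]'

```text
t: 2.53
tool_pos: [0.446, 0.0713, 0.1029]
ee_rot: [1.308, 1.159, -1.314]
force: [-2.0, -1.2, 0.2]
gripper_width: 0.996
```

```bash
python3 - <<'E'
from h import *
go(.452,.074,.030,-7.5)
f=grab_frame("wrist");cv2.imwrite("pics/w4.png",f["color"])
from meas import rect
rect(f,(75,80,90),(100,255,255),(200,60,450,365),.068,"teal")
E
```

```text
t 2.53 pos [0.446  0.0713 0.1029] yaw -7.7 F [-2.  -1.2  0.2] w 87.7 q6 [ 0.1  -0.02  2.19  0.01  0.98  0.22]
units [ 0.15   0.069 -1.823] turn 0.033
teal n 3453.0 c [452.4  78.8] size [34.9 24. ] ang 82.32
```

View pics/w4.png

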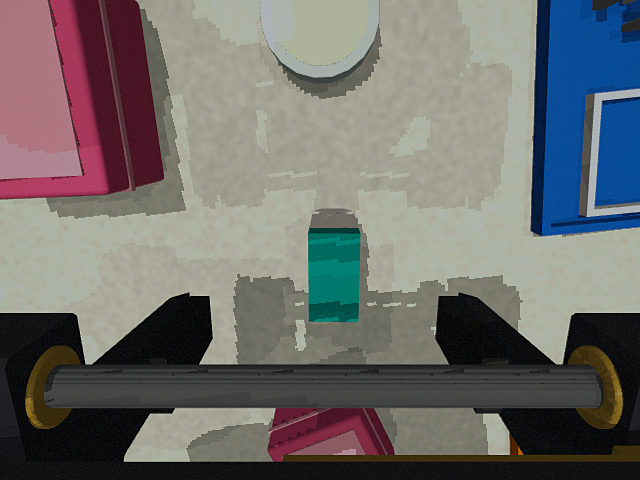

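Cartridge top at (334,275), centred between the fingers in x, so the measurement holds. I'll descend.

step_arm --rows '[[[0.15,0.07,-0.6,0.03,0],[0.15,0.07,-1.2,0.03,0],[0.15,0.07,-1.8,0.03,0],[0.15,0.07,-1.82,0.03,0],[0.15,0.07,-1.82,0.03,0]]]'

```text
t: 3.0
tool_pos: [0.4552, 0.0737, 0.0346]
ee_rot: [1.309, 1.157, -1.309]
force: [-0.5, 0.1, -0.6]
gripper_width: 0.998
```

```bash
python3 -c "
from h import *
go(.452,.0745,.030,-7.5)"
```

```text
t 3.0 pos [0.4552 0.0737 0.0346] yaw -7.6 F [-0.5  0.1 -0.6] w 87.8 q6 [0.1  0.1  2.22 0.01 0.83 0.22]
units [-0.079  0.02  -0.116] turn 0.017
```

step_arm --rows '[[[-0.08,0.02,-0.12,0,0],[-0.08,0.02,-0.12,0,0],[-0.08,0.02,-0.12,0,0.5],[-0.08,0.02,-0.12,0,1],[-0.08,0.02,-0.12,0,1]]]' --squeeze 35

```text
t: 3.42
tool_pos: [0.4527, 0.0746, 0.0308]
ee_rot: [1.31, 1.157, -1.307]
force: [0.2, 0.9, 0.4]
gripper_width: 0.795
```

step_arm --rows '[[[0,0,0,0,1],[0,0,0,0,1],[0,0,0,0,1],[0,0,0,0,1],[0,0,0,0,1]]]'

```text
t: 3.83
tool_pos: [0.4526, 0.0746, 0.0307]
ee_rot: [1.31, 1.157, -1.308]
force: [0.7, -0.6, -0.1]
gripper_width: 0.418
```

step_arm --rows '[[[0,0,0,0,1],[0,0,0,0,1],[0,0,0,0,1],[0,0,0,0,1],[0,0,0,0,1]]]'

```text
t: 4.25
tool_pos: [0.4525, 0.0746, 0.0306]
ee_rot: [1.31, 1.157, -1.308]
force: [-0.5, 0.4, -0.1]
gripper_width: 0.273
```

```bash
python3 -c "
from h import *
go(.63,.12,.15,-1.8)"
```

```text
t 4.25 pos [0.4525 0.0746 0.0306] yaw -7.59 F [-0.5  0.4 -0.1] w 24.1 q6 [0.1  0.1  2.23 0.01 0.82 0.22]
units [4.439 1.135 2.985] turn 0.966
```

step_arm --rows '[[[0,0,0.8,0,1],[0,0,1.6,0,1],[0.6,0,2.4,0.5,1],[1.5,0.3,3,0.97,1],[2.4,0.6,3,0.97,1]]]'

```text
t: 4.67
tool_pos: [0.5519, 0.0988, 0.1564]
ee_rot: [1.239, 1.203, -1.226]
force: [1.0, -0.0, -0.5]
gripper_width: 0.268
```

```bash
python3 -c "
from h import *
go(.63,.11,.15,-1.8)"
```

```text
t 4.67 pos [0.5519 0.0988 0.1564] yaw -1.7 F [ 1.  -0.  -0.5] w 23.6 q6 [0.13 0.11 1.94 0.01 1.09 0.15]
units [ 1.952  0.28  -0.16 ] turn -0.016
```

step_arm --rows '[[[0.9,0.15,-0.16,0,1],[1.8,0.28,-0.16,0,1],[1.95,0.28,-0.16,0,1],[1.95,0.28,-0.16,0,1],[1.95,0.28,-0.16,0,1]]]'

```text
t: 5.08
tool_pos: [0.6288, 0.1098, 0.1489]
ee_rot: [1.237, 1.204, -1.229]
force: [-0.0, -0.4, -1.5]
gripper_width: 0.273
```

```bash
python3 -c "
from h import *
import pickle
go(.63,.197,.15,-1.8)
for n in ('wrist','side'):
  f=grab_frame(n);cv2.imwrite('pics/%s5.png'%n,f['color']);pickle.dump(f,open('%s5.pkl'%n,'wb'))
"
```

```text
t 5.08 pos [0.6288 0.1098 0.1489] yaw -1.71 F [-0.  -0.4 -1.5] w 24.0 q6 [0.13 0.26 1.78 0.01 1.1  0.15]
units [0.029 2.18  0.029] turn -0.016
```

View pics/wrist5.png

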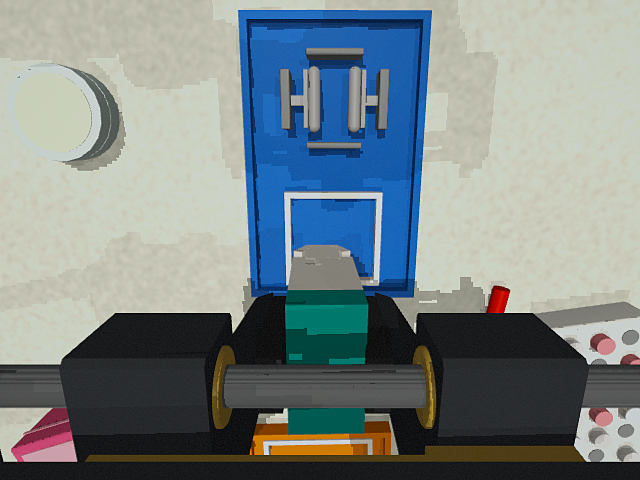

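View pics/side5.png

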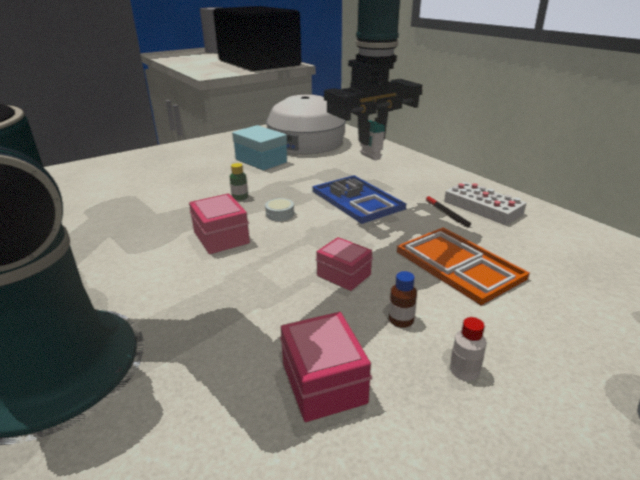

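```bash
python3 -c "
from h import *
import pickle
f=pickle.load(open('wrist5.pkl','rb'))
cv2.imwrite('pics/c5.png',cv2.resize(f['color'][35:165,265:405],None,fx=4,fy=4,interpolation=cv2.INTER_CUBIC))
cv2.imwrite('pics/c5b.png',cv2.resize(f['color'][0:310,225:445],None,fx=1.9,fy=1.9,interpolation=cv2.INTER_CUBIC))
from meas import rect
rect(f,(100,120,40),(130,255,255),(200,0,460,240),.014,'tray')
# predicted overlay check for nominal
"
```

```text
tray n 36442.0 c [638.4 180.3] size [145.5 119.7] ang 88.29
```

View pics/c5.png

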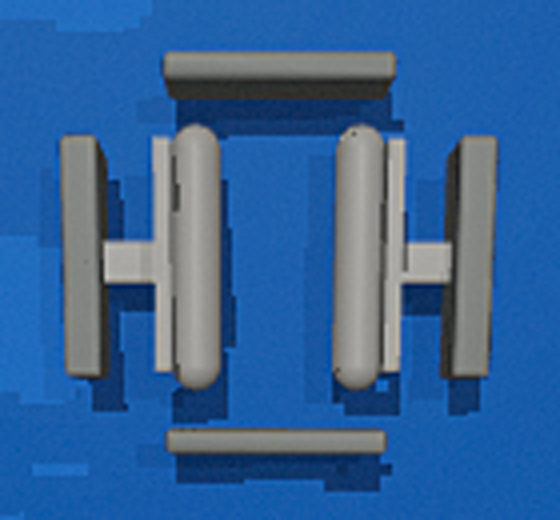

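View pics/c5b.png

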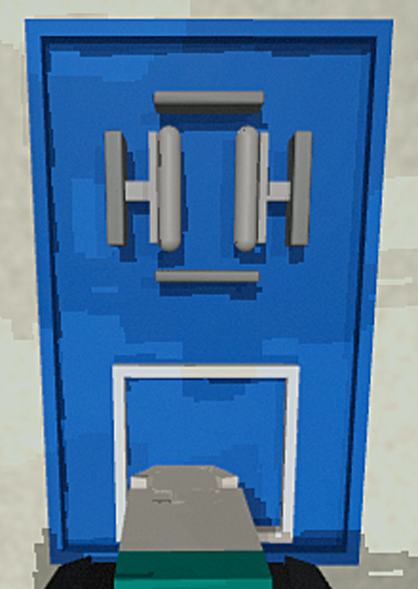

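```bash
python3 -c "
from h import *
import pickle
f=pickle.load(open('wrist5.pkl','rb'))
P=lambda u,v,z:(ray(f,265+u/4,35+v/4,z)*1000).round(1)
print('mid noses',[P(u,257,.021) for u in (220,336)],'sep18')
a=P(197,125,.021);b=P(197,388,.021);c=P(356,125,.021);d=P(356,388,.021);print(a,b,c,d,(a+b+c+d)/4)
# plates z .027
q=[P(62,137,.027),P(67,376,.027),P(497,137,.027),P(489,376,.027)];print('plates',q,sum(q)/4)
# end walls inner faces, 52 apart; top unknown
for z in (.019,.023,.027): print('ends',z,P(280,82,z),P(276,430,z), P(280,55,z),P(276,452,z))
Q=lambda u,v,z:(ray(f,225+u/1.9,v/1.9,z)*1000).round(1)
q=[Q(25,20,.014),Q(393,20,.014),Q(358,563,.014),Q(47,560,.014)];print('tray',q,sum(q)/4)
q=[Q(113,366,.013),Q(299,366,.013)];print('pocket top outer',q)
"
```

```text
mid noses [array([630.1, 200.8,  21. ]), array([648.5, 200.3,  21. ])] sep18
[627.2 220.3  21. ] [625.8 181.   21. ] [651.8 219.5  21. ] [651.5 180.2  21. ] [639.075 200.25   21.   ]
plates [array([606.7, 218.2,  27. ]), array([605.5, 183.3,  27. ]), array([672.8, 216.3,  27. ]), array([672. , 181.4,  27. ])] [639.25 199.8   27.  ]
ends 0.019 [640.2 226.4  19. ] [638.4 174.   19. ] [640.3 230.2  19. ] [638.4 170.5  19. ]
ends 0.023 [640.1 225.7  23. ] [638.3 174.1  23. ] [640.2 229.4  23. ] [638.3 170.6  23. ]
ends 0.027 [640.  224.9  27. ] [638.3 174.1  27. ] [640.1 228.7  27. ] [638.2 170.7  27. ]
tray [array([581.2, 254.5,  14. ]), array([700.6, 251. ,  14. ]), array([694.5,  62.6,  14. ]), array([574.1,  67.2,  14. ])] [637.6   158.825  14.   ]
pocket top outer [array([603.6, 141.4,  13. ]), array([671.2, 139.4,  13. ])]
```

```bash
python3 -c "
from h import *
import pickle
f=pickle.load(open('wrist5.pkl','rb'))
cv2.imwrite('pics/c6.png',cv2.resize(f['color'][235:375,265:395],None,fx=4,fy=4,interpolation=cv2.INTER_CUBIC))
print(proj(f,[.6288,.1098,.1489]))
for z in (.068-.0306+.1489,): print([ (ray(f,u,290,z)*1000).round(1) for u in (287,368)])
"
```

```text
[[320.25161274 317.56650778]]
[array([620.6, 135.8, 186.3]), array([643.5, 135.2, 186.3])]
```

View pics/c6.png

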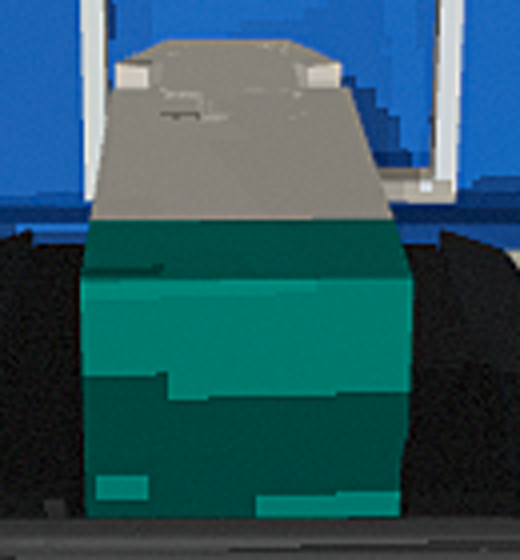

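```bash
python3 -c "
from h import *
import pickle
f=pickle.load(open('wrist5.pkl','rb'))
P=lambda u,v,z:(ray(f,265+u/4,235+v/4,z)*1000).round(1)
print('top',P(81,280,.1863),P(411,276,.1863)); print('foot',P(163,40,.1183),P(292,40,.1183)); print('shoulder?',P(115,75,.1183+.019),P(342,75,.1373))
"
```

```text
top [619.8 131.3 186.3] [643.5 130.9 186.3]
foot [622.6 131.1 118.3] [637.1 130.7 118.3]
shoulder? [618.7 132.6 137.3] [641.5 131.9 137.3]
```

step_arm --rows '[[[0.13,0.8,0,0,1],[0.26,1.6,0,0,1],[0.26,2.26,-0.6,0,1],[0.26,2.26,-1.4,0,1],[0.26,2.26,-1.6,0,1]]]'

```text
t: 5.6
tool_pos: [0.6338, 0.2005, 0.081]
ee_rot: [1.231, 1.209, -1.233]
force: [-1.6, -0.8, -3.2]
gripper_width: 0.269
```

step_arm --rows '[[[0,0,0,0,1],[0,0,0,0,1],[0,0,0,0,1],[0,0,0,0,1],[0,0,0,0,1]]]'

```text
t: 6.02
tool_pos: [0.6352, 0.2001, 0.0831]
ee_rot: [1.233, 1.207, -1.231]
force: [0.2, -0.2, -1.5]
gripper_width: 0.272
```

```bash
python3 -c "
from h import *
import pickle
go(.639,.2,.08,-1.9)
for n in ('wrist','side','top'):
  f=grab_frame(n);pickle.dump(f,open('%s7.pkl'%n,'wb'));im=f['color']
  p=proj(f,[.639,.2,.03])[0].astype(int);print(n,p)
  x0=max(0,p[0]-60);y0=max(0,p[1]-60)
  cv2.imwrite('pics/%s7.png'%n,cv2.resize(im[y0:y0+120,x0:x0+120],None,fx=4.5,fy=4.5,interpolation=cv2.INTER_CUBIC)); print(x0,y0)
cv2.imwrite('pics/wrist7.png',pickle.load(open('wrist7.pkl','rb'))['color'])
"
```

```text
t 6.02 pos [0.6352 0.2001 0.0831] yaw -1.62 F [ 0.2 -0.2 -1.5] w 24.0 q6 [0.26 0.38 1.76 0.01 1.01 0.28]
units [ 0.095 -0.004 -0.078] turn -0.046
wrist [329 273]
269 213
side [346 181]
286 121
top [218 126]
158 66
```

View pics/wrist7.png

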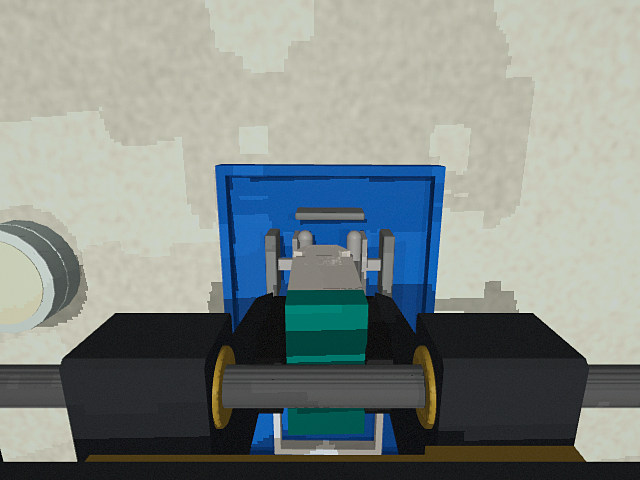

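View pics/side7.png

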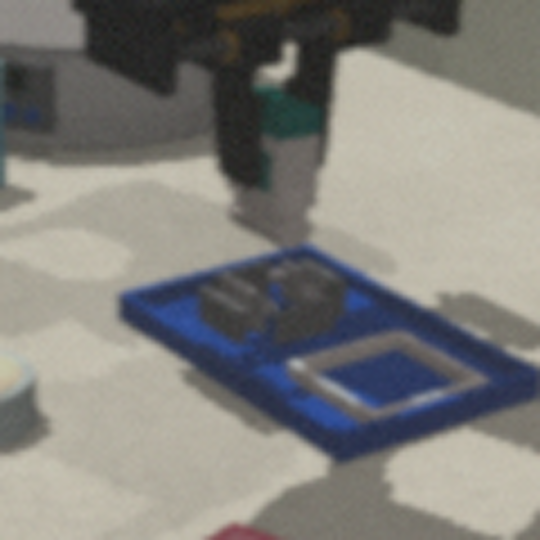

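View pics/top7.png

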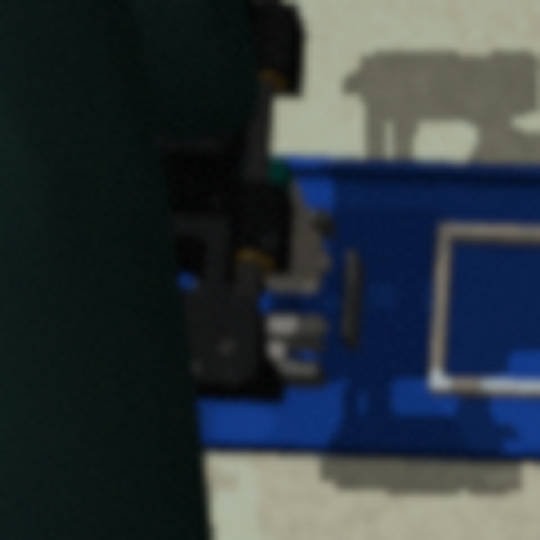

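```bash
python3 -c "
from h import *
import pickle
f=pickle.load(open('wrist7.pkl','rb'))
cv2.imwrite('pics/c7.png',cv2.resize(f['color'][200:315,255:405],None,fx=5,fy=5,interpolation=cv2.INTER_CUBIC))
"
```

```text
(no output)
```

View pics/c7.png

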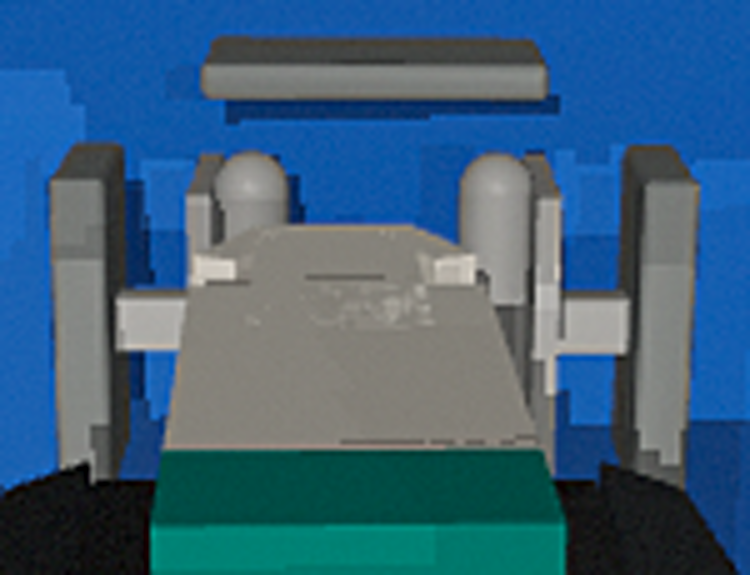

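```bash
python3 -c "
from h import *
import pickle
f=pickle.load(open('wrist7.pkl','rb'))
P=lambda u,v,z:(ray(f,255+u/5,200+v/5,z)*1000).round(1)
print('nose tips',P(251,152,.019),P(497,152,.019),'inner',P(289,190,.019),P(461,190,.019)); print('foot',P(285,225,.0525),P(412,225,.0525)); print('endwall',P(204,98,.022),P(547,98,.022), 'ch',P(193,255,.0525+.019),P(477,255,.0715),'top',P(150,522,.1205),P(565,522,.1205))
print('plates',P(50,180,.027),P(697,180,.027))
"
```

```text
nose tips [626.9 220.6  19. ] [652.8 219.9  19. ] inner [630.8 216.3  19. ] [649.  215.9  19. ]
foot [631.6 221.3  52.5] [643.  221.   52.5]
endwall [622.4 227.1  22. ] [657.9 226.1  22. ] ch [625.  224.   71.5] [647.8 223.4  71.5] top [626.2 221.8 120.5] [650.  221.2 120.5]
plates [606.8 220.   27. ] [672.6 218.3  27. ]
```

step_arm --rows '[[[0.07,0.02,-0.2,-0.04,1],[0.07,0.02,-0.4,-0.04,1],[0.07,0.02,-0.6,-0.04,1],[0.07,0.02,-0.6,-0.04,1],[0.07,0.02,-0.6,-0.04,1]]]' --squeeze 50

```text
t: 6.58
tool_pos: [0.6362, 0.2008, 0.0563]
ee_rot: [1.233, 1.207, -1.237]
force: [0.0, 0.2, -0.8]
gripper_width: 0.271
```

```bash
python3 -c "
from h import *
import pickle
go(.638,.2006,.062,-1.9)
f=grab_frame('wrist')
pickle.dump(f,open('wrist8.pkl','wb'))
cv2.imwrite('pics/c8.png',cv2.resize(f['color'][215:330,255:405],None,fx=5,fy=5,interpolation=cv2.INTER_CUBIC))
"
```

```text
t 6.58 pos [0.6362 0.2008 0.0563] yaw -1.83 F [ 0.   0.2 -0.8] w 23.9 q6 [0.26 0.41 1.77 0.01 0.97 0.29]
units [ 0.046 -0.005  0.141] turn -0.011
```

View pics/c8.png

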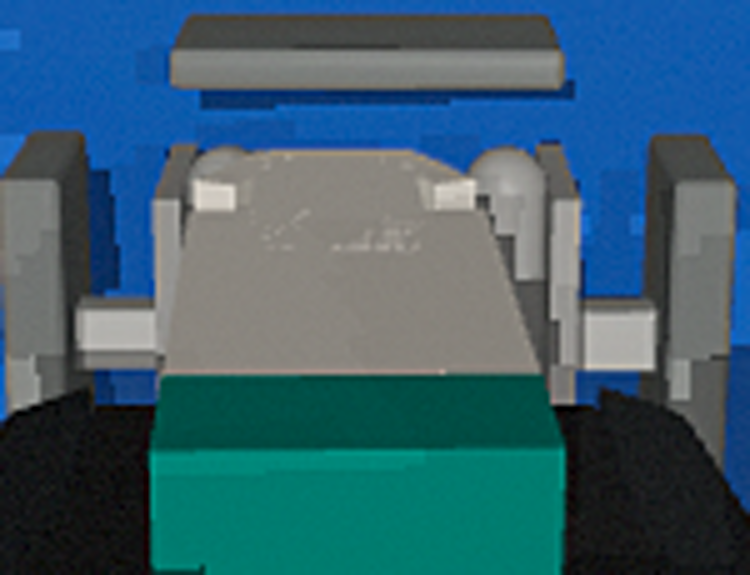

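step_arm --rows '[[[0.08,0,0.05,0,1],[0.08,0,0.05,0,1],[0.08,0,0.05,0,1],[0.08,0,0.05,0,1],[0.08,0,0.05,0,1]]]'

```text
t: 7.05
tool_pos: [0.6401, 0.201, 0.0594]
ee_rot: [1.234, 1.206, -1.236]
force: [0.6, 0.4, -1.7]
gripper_width: 0.268
```

```bash
python3 -c "
from h import *
import pickle
go(.6393,.2006,.046,-1.9)
f=grab_frame('wrist')
pickle.dump(f,open('wrist9.pkl','wb'))
cv2.imwrite('pics/c9.png',cv2.resize(f['color'][215:330,255:405],None,fx=5,fy=5,interpolation=cv2.INTER_CUBIC))
"
```

```text
t 7.05 pos [0.6401 0.201  0.0594] yaw -1.84 F [ 0.6  0.4 -1.7] w 23.6 q6 [0.26 0.41 1.76 0.01 0.98 0.29]
units [-0.021 -0.011 -0.336] turn -0.01
```

View pics/c9.png

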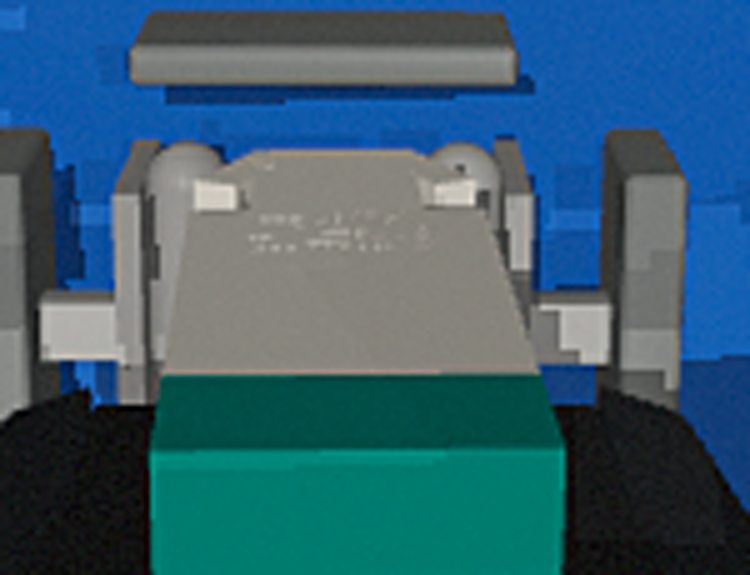

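step_arm --rows '[[[-0.02,0,0,0,1],[-0.02,0,-0.1,0,1],[-0.02,0,-0.2,0,1],[-0.02,0,-0.3,0,1],[-0.02,0,-0.3,0,1]]]'

```text
t: 7.52
tool_pos: [0.6386, 0.2009, 0.0463]
ee_rot: [1.234, 1.207, -1.237]
force: [0.3, 0.9, -1.5]
gripper_width: 0.265
```

```bash
python3 -c "
from h import *
import pickle
go(.6392,.2006,.0356,-1.9)
f=grab_frame('wrist')
cv2.imwrite('pics/c10.png',cv2.resize(f['color'][215:330,255:405],None,fx=5,fy=5,interpolation=cv2.INTER_CUBIC))
"
```

```text
t 7.52 pos [0.6386 0.2009 0.0463] yaw -1.84 F [ 0.3  0.9 -1.5] w 23.3 q6 [0.26 0.43 1.77 0.01 0.96 0.29]
units [ 0.014 -0.009 -0.268] turn -0.01
```

View pics/c10.png

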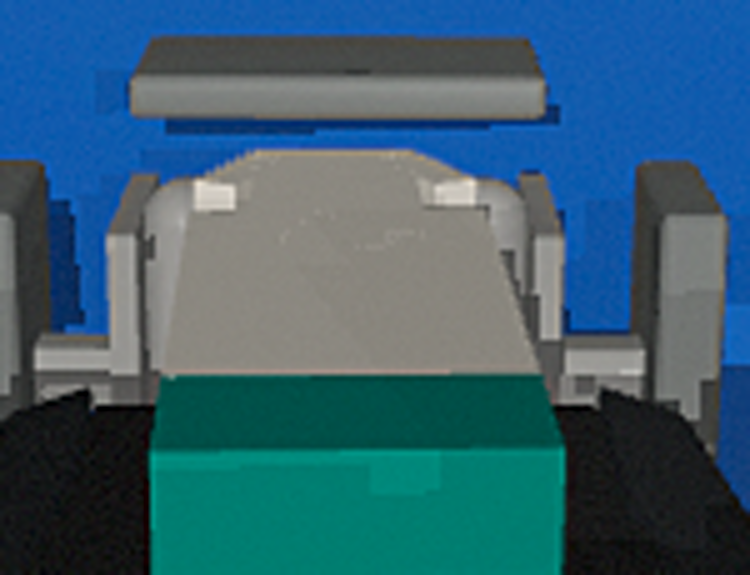

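Noses (143–527, mid 335) and foot (mid 335) are aligned, so I'll push.

step_arm --rows '[[[0,0,-0.08,0,1],[0,0,-0.16,0,1],[0,0,-0.22,0,1],[0,0,-0.27,0,1],[0,0,-0.29,0,1]]]'

```text
t: 7.98
tool_pos: [0.6391, 0.2011, 0.0355]
ee_rot: [1.234, 1.207, -1.236]
force: [-2.3, -0.0, 7.7]
gripper_width: 0.268
```

```bash
python3 -c "
from h import *
import pickle
go(.6392,.2006,.0356,-1.9)
f=grab_frame('wrist')
cv2.imwrite('pics/c11.png',cv2.resize(f['color'][215:330,255:405],None,fx=5,fy=5,interpolation=cv2.INTER_CUBIC))
"
```

```text
t 7.98 pos [0.6391 0.2011 0.0355] yaw -1.83 F [-2.3 -0.   7.7] w 23.6 q6 [0.26 0.44 1.77 0.01 0.94 0.29]
units [ 0.003 -0.012  0.003] turn -0.011
```

View pics/c11.png

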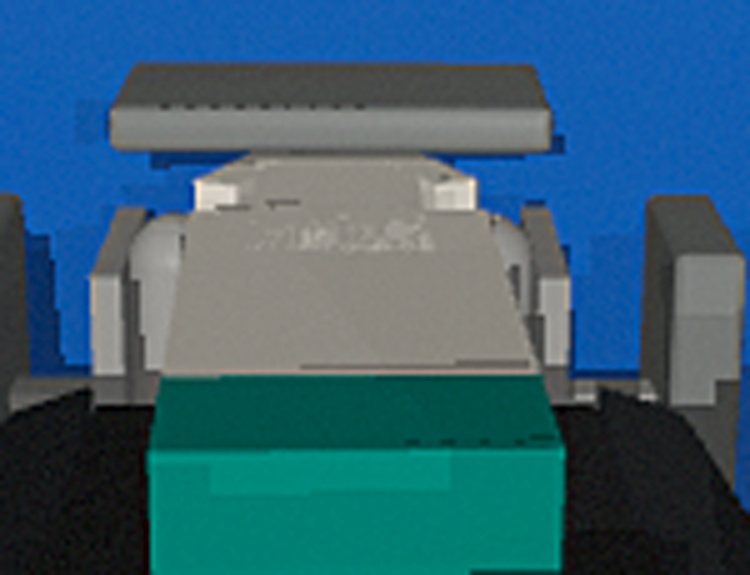

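step_arm --rows '[[[0,0,-0.04,0,1],[0,0,-0.08,0,1],[0,0,-0.12,0,1],[0,0,-0.12,0,1],[0,0,-0.12,0,1]]]'

```text
t: 8.45
tool_pos: [0.6393, 0.2011, 0.0354]
ee_rot: [1.234, 1.207, -1.236]
force: [-9.7, -3.2, 24.4]
gripper_width: 0.267
```

```bash
python3 -c "
from h import *
import pickle
go(.6392,.2006,.0356,-1.9)
f=grab_frame('wrist')
cv2.imwrite('pics/c12.png',cv2.resize(f['color'][215:330,255:405],None,fx=5,fy=5,interpolation=cv2.INTER_CUBIC))
"
```

```text
t 8.45 pos [0.6393 0.2011 0.0354] yaw -1.83 F [-9.7 -3.2 24.4] w 23.5 q6 [0.26 0.44 1.77 0.01 0.94 0.29]
units [-0.002 -0.013  0.006] turn -0.012
```

View pics/c12.png

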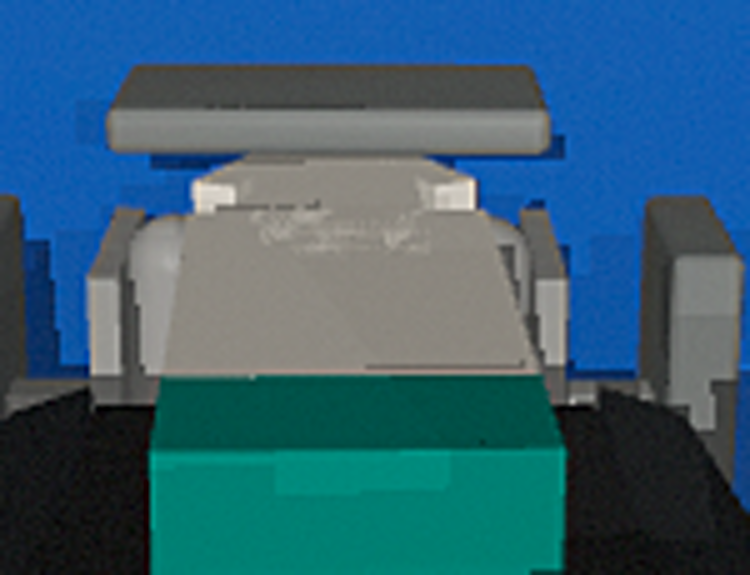

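Reaction force is 24 N with no further travel and the TCP at 0.0354 (home is 0.0356), so the cartridge is home. Release.

step_arm --rows '[[[0,0,0.01,0,1],[0,0,0.01,0,0.7],[0,0,0.01,0,0.4],[0,0,0.01,0,0.2],[0,0,0.01,0,0.2]]]'

```text
t: 8.92
tool_pos: [0.6393, 0.2011, 0.0353]
ee_rot: [1.233, 1.207, -1.237]
force: [0.8, 0.1, -0.3]
gripper_width: 0.501
```

step_arm --rows '[[[0,0,0,0,0.2],[0,0,0.8,0,0.2],[0,0,1.7,0,0],[0,0,2.6,0,0],[0,0,3.5,0,0]]]'

```text
t: 9.33
tool_pos: [0.6389, 0.2009, 0.1761]
ee_rot: [1.233, 1.208, -1.238]
force: [0.5, -0.1, 0.0]
gripper_width: 0.877
```

```bash
python3 -c "
from h import *
import pickle
go(.438,-.198,.17,-1.8)
f=grab_frame('wrist')
pickle.dump(f,open('wrist13.pkl','wb'))
cv2.imwrite('pics/w13.png',f['color'])
"
```

```text
t 9.33 pos [0.6389 0.2009 0.1761] yaw -1.83 F [ 0.5 -0.1  0. ] w 77.2 q6 [0.26 0.3  1.67 0.01 1.18 0.29]
units [-5.022 -9.973 -0.152] turn 0.005
```

View pics/w13.png

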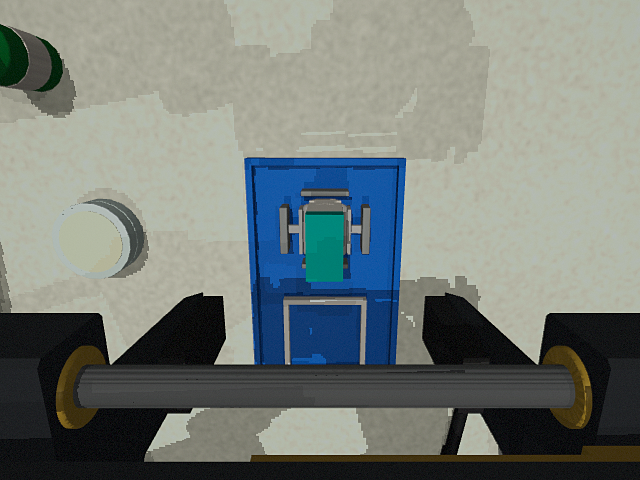

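```bash
python3 -c "
from meas import *
f=pickle.load(open('wrist13.pkl','rb'))
rect(f,(75,80,60),(100,255,255),(290,200,360,300),.073,'teal home')
rect(f,(75,80,60),(100,255,255),(290,200,360,300),.083,'if high')
"
```

```text
teal home n 2495.0 c [639.4 200.9] size [44.9 24.3] ang 87.52
if high n 2495.0 c [639.5 203.6] size [43.1 23.3] ang 87.52
```

step_arm --rows '[[[-0.42,-0.85,0,0,0],[-0.84,-1.7,0,0,0],[-1.26,-2.55,0,0,0],[-1.68,-3.4,0,0,0],[-2.1,-4.25,0,0,0]]]'

```text
t: 9.8
tool_pos: [0.5588, 0.0311, 0.1858]
ee_rot: [1.241, 1.201, -1.225]
force: [-0.3, -1.0, 0.3]
gripper_width: 0.997
```

step_arm --rows '[[[-0.45,-0.85,0,0,0],[-0.9,-1.7,0,0,0],[-1.35,-2.55,0,0,0],[-1.8,-3.4,0,0,0],[-2.25,-4.25,0,0,0]]]'

```text
t: 10.22
tool_pos: [0.4677, -0.1403, 0.1858]
ee_rot: [1.241, 1.2, -1.225]
force: [1.0, -0.3, -0.1]
gripper_width: 0.999
```

```bash
python3 -c "
from h import *
go(.438,-.225,.15,-1.8)
"
```

```text
t 10.22 pos [ 0.4677 -0.1403  0.1858] yaw -1.76 F [ 1.  -0.3 -0.1] w 87.9 q6 [-0.35 -0.05  2.05  0.01  1.14 -0.32]
units [-0.743 -2.117 -0.894] turn -0.006
```

step_arm --rows '[[[-0.4,-0.8,-0.3,0,0],[-0.74,-1.6,-0.6,0,0],[-0.74,-2.1,-0.9,0,0],[-0.74,-2.1,-0.9,0,0],[-0.74,-2.1,-0.9,0,0]]]'

```text
t: 10.63
tool_pos: [0.4374, -0.2247, 0.1491]
ee_rot: [1.244, 1.201, -1.227]
force: [-0.1, 0.2, 0.2]
gripper_width: 0.999
```

```bash
python3 -c "
from h import *
import pickle
go(.438,-.198,.02,-1.8)
f=grab_frame('wrist')
pickle.dump(f,open('wrist14.pkl','wb'))
cv2.imwrite('pics/w14.png',f['color'])
from meas import rect
rect(f,(105,120,60),(130,255,255),(200,0,450,360),.078,'cap')
"
```

```text
t 10.63 pos [ 0.4374 -0.2247  0.1491] yaw -1.93 F [-0.1  0.2  0.2] w 87.9 q6 [-0.53 -0.01  2.08  0.01  1.07 -0.51]
units [ 0.014  0.668 -3.226] turn 0.022
cap n 1708.5 c [ 438.  -196.5] size [26.2 24.4] ang 88.1
```

View pics/w14.png

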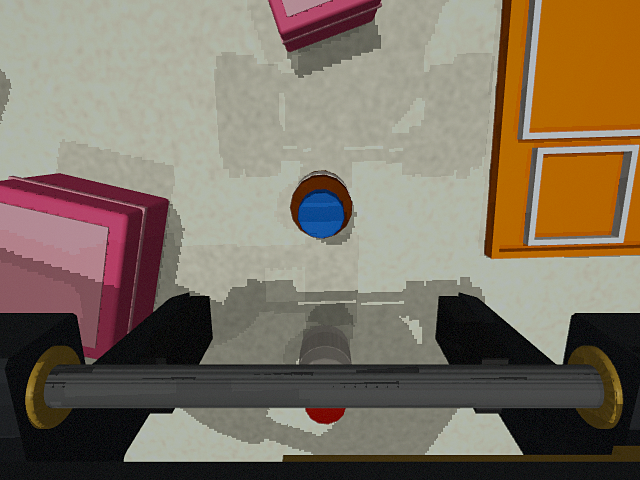

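```bash
python3 -c "
from h import *
f=grab_frame('side')
im=f['color'];cv2.imwrite('pics/s15.png',cv2.resize(im[290:430,260:400],None,fx=4,fy=4,interpolation=cv2.INTER_CUBIC))
"
```

```text
(no output)
```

View pics/s15.png

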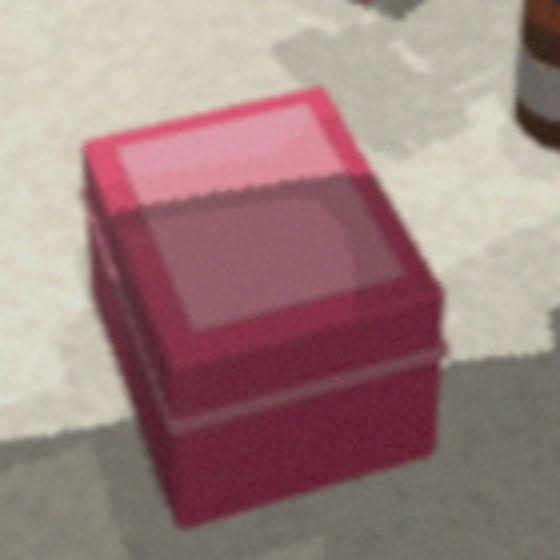

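```bash
python3 -c "
from h import *
f=grab_frame('side')
for b,t in (((182,525),(172,372)),((435,455),(442,290))):
  B=ray(f,260+b[0]/4,290+b[1]/4,0)
  print(B.round(3),min((abs(proj(f,[B[0],B[1],z])[0][1]-(290+t[1]/4)),z) for z in np.arange(.03,.12,.001)))
g=grab_frame('wrist')
for uv in ((168,200),(130,355),(137,235)): print(ray(g,*uv,.07).round(3))
go(.438,-.197,.03,-1.8)
"
```

```text
[ 0.226 -0.265  0.   ] (np.float64(0.08108631101708852), np.float64(0.06200000000000003))
[ 0.301 -0.288  0.   ] (np.float64(0.16932592033657556), np.float64(0.06700000000000003))
[ 0.355 -0.187  0.07 ]
[ 0.319 -0.282  0.07 ]
[ 0.335 -0.206  0.07 ]
t 10.83 pos [ 0.439  -0.2235  0.1504] yaw -1.68 F [ 0.4  0.6 -0.7] w 88.0 q6 [-0.53 -0.01  2.08  0.01  1.07 -0.51]
units [-0.024  0.661 -3.011] turn -0.02
```

step_arm --rows '[[[-0.02,0.66,0,0,0],[-0.02,0.66,-0.8,0,0],[-0.02,0.66,-1.6,0,0],[-0.02,0.66,-2.4,0,0],[-0.02,0.66,-3.0,0,0]]]'

```text
t: 11.25
tool_pos: [0.4383, -0.1954, 0.0292]
ee_rot: [1.239, 1.202, -1.221]
force: [-0.1, -0.3, 0.5]
gripper_width: 1.002
```

```bash
python3 -c "
from h import *
go(.438,-.197,.028,-1.8)
"
```

```text
t 11.25 pos [ 0.4383 -0.1954  0.0292] yaw -1.53 F [-0.1 -0.3  0.5] w 88.2 q6 [-0.48  0.13  2.19  0.02  0.82 -0.46]
units [-0.008 -0.04  -0.03 ] turn -0.044
```

step_arm --rows '[[[0,-0.04,-0.03,0,0],[0,-0.04,-0.03,0,0.4],[0,-0.04,-0.03,0,0.7],[0,-0.04,-0.03,0,1],[0,-0.04,-0.03,0,1]]]' --squeeze 25

```text
t: 11.67
tool_pos: [0.4401, -0.1977, 0.0301]
ee_rot: [1.239, 1.198, -1.219]
force: [0.1, -0.1, 0.3]
gripper_width: 0.723
```

step_arm --rows '[[[0,0,0,0,1],[0,0,0,0,1],[0,0,0,0,1],[0,0,0,0,1],[0,0,0,0,1]]]'

```text
t: 12.08
tool_pos: [0.4402, -0.1979, 0.0306]
ee_rot: [1.239, 1.197, -1.219]
force: [-1.0, 0.2, 4.9]
gripper_width: 0.423
```

```bash
python3 -c "
from h import *
# blue pocket centre: from clip (639.2,200.6) & tray centre (637.8,158.9), yaw -1.9
a=np.radians(-1.9);p=np.array([.6378,.1589])+(-.052)*np.array([-np.sin(a),np.cos(a)]);print(p)
go(p[0],p[1],.12,-1.8)
f=grab_frame('wrist');cv2.imwrite('pics/w16.png',f['color'])
"
```

```text
[0.63607593 0.10692859]
t 12.08 pos [ 0.4402 -0.1979  0.0306] yaw -1.52 F [-1.   0.2  4.9] w 37.3 q6 [-0.48  0.13  2.19  0.02  0.81 -0.47]
units [4.897 7.622 2.236] turn -0.047
```

View pics/w16.png

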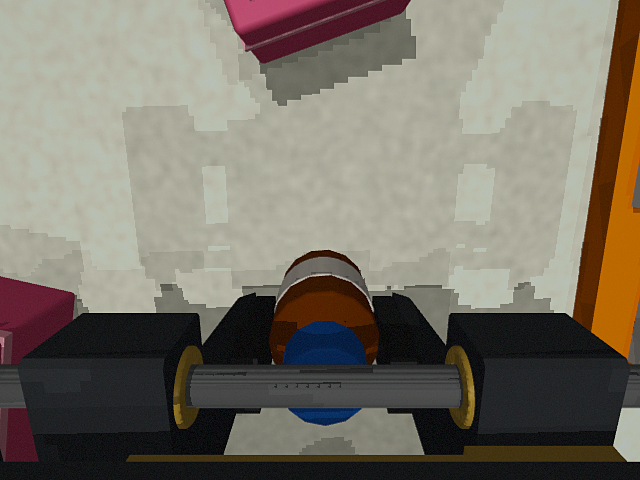

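step_arm --rows '[[[0,0,0.7,0,1],[0,0,1.4,0,1],[0.3,0.4,2.1,0,1],[0.7,1.1,2.3,0,1],[1.2,1.85,2.3,0,1]]]'

```text
t: 12.55
tool_pos: [0.4904, -0.1247, 0.1258]
ee_rot: [1.242, 1.19, -1.218]
force: [0.9, -0.3, -0.8]
gripper_width: 0.419
```

step_arm --rows '[[[0.5,0.8,0,0,1],[1,1.6,0,0,1],[1.5,2.4,0,0,1],[2,3.2,0,0,1],[2.5,4,0,0,1]]]'

```text
t: 12.97
tool_pos: [0.5907, 0.0372, 0.1251]
ee_rot: [1.242, 1.191, -1.218]
force: [0.6, -0.5, -1.0]
gripper_width: 0.421
```

```bash
python3 -c "
from h import *
go(.636,.107,.12,-1.8)
"
```

```text
t 12.97 pos [0.5907 0.0372 0.1251] yaw -1.68 F [ 0.6 -0.5 -1. ] w 37.0 q6 [0.02 0.2  1.91 0.01 1.03 0.04]
units [ 1.132  1.746 -0.127] turn -0.02
```

step_arm --rows '[[[0.5,0.75,0,0,1],[0.9,1.4,-0.1,0,1],[1.13,1.75,-0.3,0,1],[1.13,1.75,-0.8,0,1],[1.13,1.75,-0.8,0,1]]]'

```text
t: 13.38
tool_pos: [0.6334, 0.1081, 0.0886]
ee_rot: [1.236, 1.196, -1.222]
force: [-1.4, -0.2, -2.0]
gripper_width: 0.421
```

```bash
python3 -c "
from h import *
go(.636,.107,.0356,-1.8)
f=grab_frame('wrist');cv2.imwrite('pics/w17.png',f['color'])
f=grab_frame('side');cv2.imwrite('pics/s17.png',cv2.resize(f['color'][80:240,280:460],None,fx=3,fy=3))
"
```

```text
t 13.38 pos [0.6334 0.1081 0.0886] yaw -1.56 F [-1.4 -0.2 -2. ] w 37.0 q6 [0.13 0.33 1.82 0.01 0.99 0.15]
units [ 0.065 -0.029 -1.324] turn -0.039
```

View pics/w17.png

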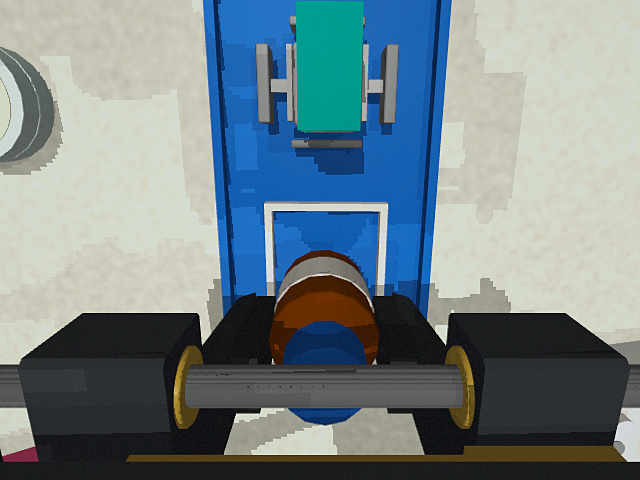

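View pics/s17.png

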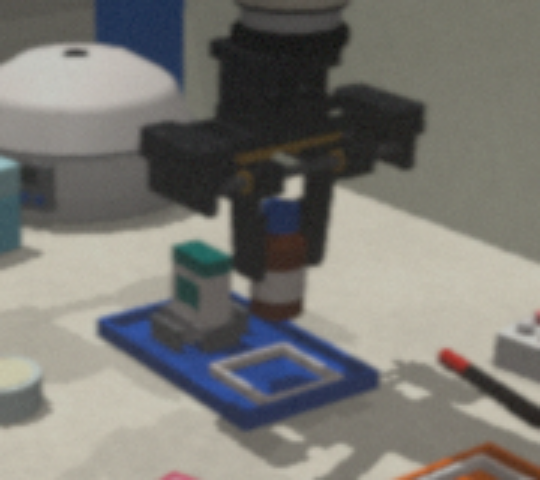

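step_arm --rows '[[[0.06,-0.03,-0.4,0,1],[0.06,-0.03,-0.8,0,1],[0.06,-0.03,-1.1,0,1],[0.06,-0.03,-1.25,0,1],[0.06,-0.03,-1.25,0,1]]]'

```text
t: 13.9
tool_pos: [0.6351, 0.105, 0.0397]
ee_rot: [1.238, 1.195, -1.225]
force: [0.2, -0.5, -1.5]
gripper_width: 0.424
```

```bash
python3 -c "
from h import *
go(.636,.107,.0356,-1.8)
"
```

```text
t 13.9 pos [0.6351 0.105  0.0397] yaw -1.71 F [ 0.2 -0.5 -1.5] w 37.3 q6 [0.12 0.39 1.84 0.01 0.91 0.15]
units [ 0.022  0.049 -0.103] turn -0.015
```

step_arm --rows '[[[0.02,0.05,-0.04,0,1],[0.02,0.05,-0.08,0,1],[0.02,0.05,-0.11,0,1],[0.02,0.05,-0.12,0,1],[0.02,0.05,-0.12,0,1]]]'

```text
t: 14.32
tool_pos: [0.6364, 0.1071, 0.0356]
ee_rot: [1.238, 1.195, -1.224]
force: [-0.1, -0.9, 0.3]
gripper_width: 0.417
```

```bash
python3 -c "
from h import *
go(.636,.107,.0356,-1.8)
"
```

```text
t 14.32 pos [0.6364 0.1071 0.0356] yaw -1.71 F [-0.1 -0.9  0.3] w 36.7 q6 [0.13 0.39 1.84 0.01 0.9  0.15]
units [-0.011 -0.002 -0.001] turn -0.015
```

step_arm --rows '[[[0,0,-0.02,0,1],[0,0,-0.02,0,1],[0,0,-0.02,0,0.6],[0,0,-0.02,0,0.3],[0,0,-0.02,0,0.2]]]'

```text
t: 14.73
tool_pos: [0.6368, 0.1072, 0.0349]
ee_rot: [1.239, 1.194, -1.223]
force: [0.2, 0.2, 0.4]
gripper_width: 0.551
```

step_arm --rows '[[[0,0,0,0,0.2],[0,0,0,0,0.2],[0,0,0.8,0,0.2],[0,0,1.7,0,0.1],[0,0,2.6,0,0]]]'

```text
t: 15.15
tool_pos: [0.6356, 0.1071, 0.1384]
ee_rot: [1.237, 1.196, -1.226]
force: [1.8, 0.8, -0.2]
gripper_width: 0.93
```

```bash
python3 -c "
from h import *
go(.437,-.085,.15,17)
f=grab_frame('wrist');cv2.imwrite('pics/w18.png',f['color'])
"
```

```text
t 15.15 pos [0.6356 0.1071 0.1384] yaw -1.71 F [ 1.8  0.8 -0.2] w 81.8 q6 [0.13 0.28 1.77 0.01 1.08 0.15]
units [-4.964 -4.802  0.291] turn 3.119
```

View pics/w18.png

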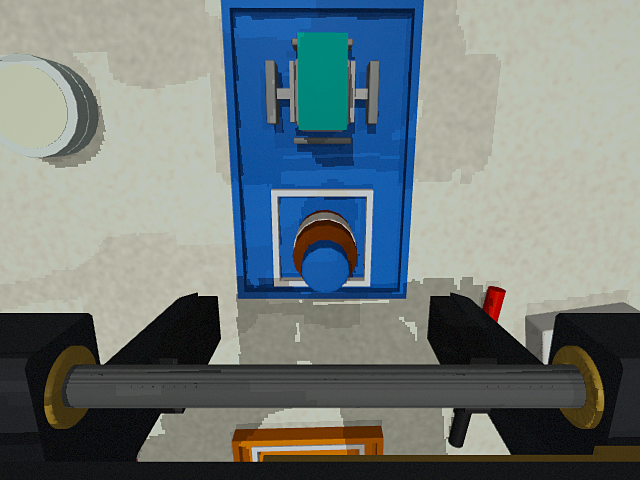

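Amber bottle stands in its pocket. On to the pink box.

step_arm --rows '[[[-0.6,-0.6,0.4,0.6,0],[-1.2,-1.2,0.8,1.2,0],[-1.85,-1.8,0.8,1.8,0],[-2.5,-2.5,0.8,2.4,0],[-3.1,-3.1,0.8,3.1,0]]]'

```text
t: 15.62
tool_pos: [0.5162, -0.0171, 0.1807]
ee_rot: [1.002, 1.33, -0.969]
force: [0.4, -0.1, -0.1]
gripper_width: 0.999
```

step_arm --rows '[[[-0.65,-0.6,0,0,0],[-1.3,-1.2,0,0,0],[-1.8,-1.9,0,0,0],[-1.8,-1.9,0,0,0],[-1.8,-1.9,0,0,0]]]'

```text
t: 16.03
tool_pos: [0.4436, -0.0942, 0.1808]
ee_rot: [1.005, 1.328, -0.971]
force: [0.3, 0.7, -0.2]
gripper_width: 1.003
```

```bash
python3 -c "
from h import *
import pickle
go(.437,-.059,.022,17)
f=grab_frame('wrist');cv2.imwrite('pics/w19.png',f['color']);pickle.dump(f,open('w19.pkl','wb'))
from meas import rect
rect(f,(150,30,80),(179,110,255),(200,80,460,300),.05,'panel')
rect(f,(150,30,20),(179,255,255),(200,80,460,300),.05,'all')
"
```

```text
t 16.03 pos [ 0.4436 -0.0942  0.1808] yaw 16.9 F [ 0.3  0.7 -0.2] w 88.3 q6 [-0.28 -0.13  2.13  0.02  1.13 -0.58]
units [-0.165  0.879 -3.97 ] turn 0.016
panel n 5775.0 c [437.  -58.8] size [46.1 57.8] ang 16.84
all n 9160.5 c [436.8 -58.5] size [59.2 71.2] ang 17.05
```

View pics/w19.png

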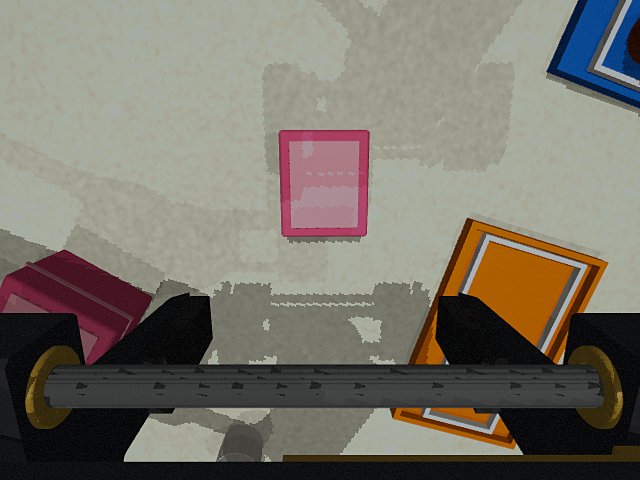

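step_arm --rows '[[[-0.16,0.88,-0.2,0,0],[-0.16,0.88,-0.9,0,0],[-0.16,0.88,-1.7,0,0],[-0.16,0.88,-2.2,0,0],[-0.16,0.88,-2.2,0,0]]]'

```text
t: 16.5
tool_pos: [0.4351, -0.056, 0.0886]
ee_rot: [1.001, 1.337, -0.972]
force: [-0.2, 0.1, 0.1]
gripper_width: 1.001
```

```bash
python3 -c "
from h import *
go(.437,-.0587,.022,17)
"
```

```text
t 16.5 pos [ 0.4351 -0.056   0.0886] yaw 17.12 F [-0.2  0.1  0.1] w 88.1 q6 [-0.2  -0.04  2.24  0.02  0.93 -0.51]
units [ 0.046 -0.067 -1.664] turn -0.021
```

step_arm --rows '[[[0.05,-0.07,-0.1,0,0],[0.05,-0.07,-0.6,0,0],[0.05,-0.07,-1.2,0,0],[0.05,-0.07,-1.65,0,0],[0.05,-0.07,-1.65,0,0]]]'

```text
t: 16.92
tool_pos: [0.4361, -0.0582, 0.0207]
ee_rot: [1.0, 1.341, -0.973]
force: [-0.3, 1.1, -0.1]
gripper_width: 1.0
```

```bash
python3 -c "
from h import *
go(.437,-.0587,.022,17)
"
```

```text
t 16.92 pos [ 0.4361 -0.0582  0.0207] yaw 17.16 F [-0.3  1.1 -0.1] w 88.0 q6 [-0.2   0.08  2.28  0.02  0.78 -0.52]
units [ 0.023 -0.013  0.033] turn -0.026
```

step_arm --rows '[[[0.02,0,0.03,0,0.2],[0.02,0,0.03,0,0.5],[0.02,0,0.03,0,1],[0.02,0,0.03,0,1],[0.02,0,0.03,0,1]]]' --squeeze 25

```text
t: 17.33
tool_pos: [0.438, -0.0584, 0.0232]
ee_rot: [1.0, 1.339, -0.972]
force: [-1.2, -0.4, 3.3]
gripper_width: 0.679
```

step_arm --rows '[[[0,0,0,0,1],[0,0,0,0,1],[0,0,0,0,1],[0,0,0,0,1],[0,0,0,0,1]]]'

```text
t: 17.75
tool_pos: [0.4379, -0.0584, 0.0232]
ee_rot: [1.0, 1.339, -0.972]
force: [-1.2, 0.9, 0.7]
gripper_width: 0.68
```

```bash
python3 -c "
from h import *
go(.615,-.112,.1,1)
from meas import *
for n in ('w1','w14'):
  pass
"
```

```text
t 17.75 pos [ 0.4379 -0.0584  0.0232] yaw 17.16 F [-1.2  0.9  0.7] w 59.9 q6 [-0.2   0.07  2.28  0.02  0.79 -0.52]
units [ 4.427 -1.339  1.919] turn -2.693
```

step_arm --rows '[[[0,0,0.7,0,1],[0,0,1.4,0,1],[0.6,-0.4,2.2,-0.6,1],[1.4,-0.9,2.5,-1.4,1],[2.2,-1.4,2.5,-2.2,1]]]'

```text
t: 18.17
tool_pos: [0.5295, -0.1156, 0.1277]
ee_rot: [1.177, 1.234, -1.142]
force: [1.2, 0.2, -0.7]
gripper_width: 0.68
```

step_arm --rows '[[[0.7,-0.5,0,-0.5,1],[1.4,-1,0,-0.5,1],[2.1,-1.4,0,-0.5,1],[2.2,-1.5,0,-0.5,1],[2.2,-1.5,0,-0.5,1]]]'

```text
t: 18.58
tool_pos: [0.6186, -0.1768, 0.1268]
ee_rot: [1.216, 1.209, -1.182]
force: [-0.3, 1.3, -1.5]
gripper_width: 0.682
```

```bash
python3 -c "
from h import *
import pickle
go(.6167,-.112,.03,0)
f=grab_frame('wrist');cv2.imwrite('pics/w20.png',f['color']);pickle.dump(f,open('w20.pkl','wb'))
"
```

```text
t 18.58 pos [ 0.6186 -0.1768  0.1268] yaw 0.71 F [-0.3  1.3 -1.5] w 60.0 q6 [-0.33  0.28  1.79  0.02  1.05 -0.35]
units [-0.046  1.619 -2.421] turn -0.118
```

View pics/w20.png

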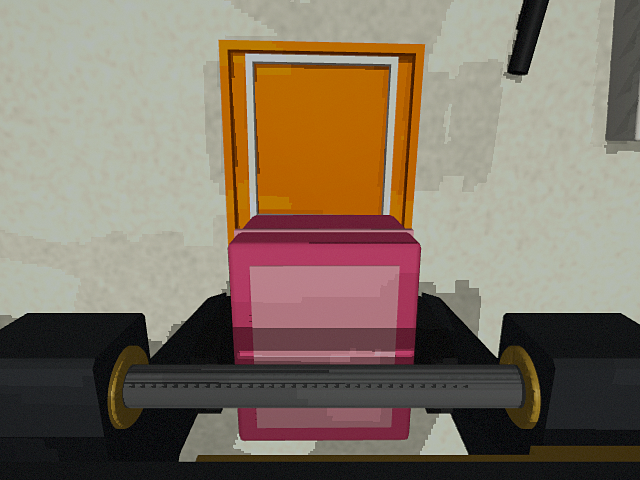

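```bash
python3 -c "
from h import *
import pickle
f=pickle.load(open('w20.pkl','rb'))
cv2.imwrite('pics/c20.png',cv2.resize(f['color'][30:250,210:430],None,fx=2.7,fy=2.7,interpolation=cv2.INTER_CUBIC))
q=[(ray(f,u,v,.014)*1000).round(1) for u,v in ((219,40),(424,44),(413,228),(228,238))];print(q)
q=[(ray(f,u,v,.013)*1000).round(1) for u,v in ((245,54),(399,57),(391,65),(253,62))];print(q)
"
```

```text
[array([560.1, -55.7,  14. ]), array([678.8, -55.8,  14. ]), array([ 680.1, -165.4,   14. ]), array([ 559.7, -173.1,   14. ])]
[array([574.6, -62.7,  13. ]), array([664.8, -62.9,  13. ]), array([660.4, -67.3,  13. ]), array([579.1, -67. ,  13. ])]
```

View pics/c20.png

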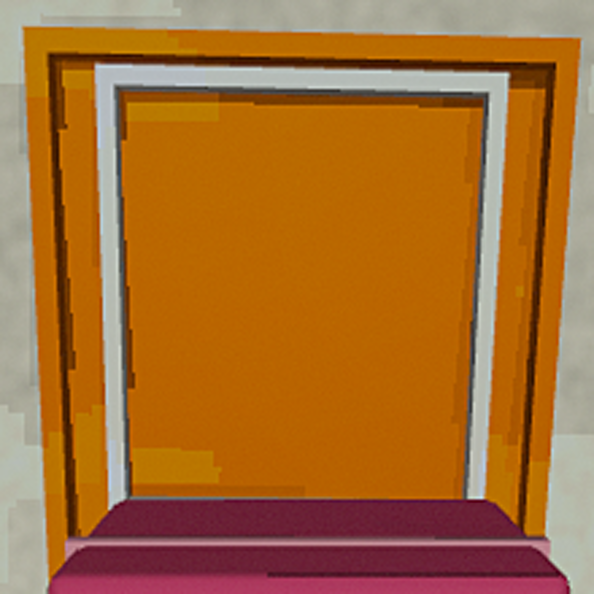

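step_arm --rows '[[[0.02,0.8,0,-0.1,1],[0.02,1.58,-0.2,-0.1,1],[0.02,1.58,-0.9,-0.1,1],[0.02,1.58,-1.6,-0.1,1],[0.02,1.58,-1.7,-0.1,1]]]'

```text
t: 19.05
tool_pos: [0.6117, -0.1097, 0.0532]
ee_rot: [1.219, 1.216, -1.195]
force: [-1.8, 0.1, -2.2]
gripper_width: 0.681
```

step_arm --rows '[[[0,0,0,0,1],[0,0,0,0,1],[0,0,0,0,1],[0,0,0,0,1],[0,0,0,0,1]]]'

```text
t: 19.47
tool_pos: [0.613, -0.1103, 0.0552]
ee_rot: [1.22, 1.213, -1.193]
force: [-0.6, -0.9, -2.8]
gripper_width: 0.677
```

```bash
python3 -c "
from h import *
import pickle
go(.6197,-.113,.0282,0)
f=grab_frame('wrist');cv2.imwrite('pics/w21.png',f['color'])
"
```

```text
t 19.47 pos [ 0.613  -0.1103  0.0552] yaw 0.21 F [-0.6 -0.9 -2.8] w 59.6 q6 [-0.23  0.33  1.88  0.02  0.92 -0.24]
units [ 0.167 -0.068 -0.674] turn -0.036
```

View pics/w21.png

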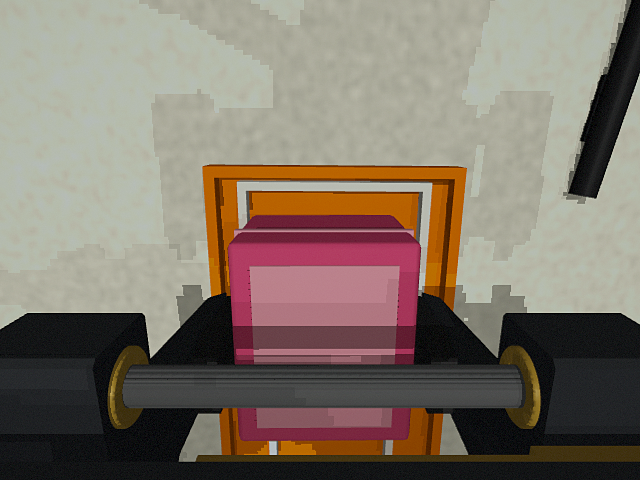

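step_arm --rows '[[[0.16,-0.07,0,-0.03,1],[0.16,-0.07,0,-0.03,1],[0.16,-0.07,-0.2,-0.03,1],[0.16,-0.07,-0.45,-0.03,1],[0.16,-0.07,-0.55,-0.03,1]]]'

```text
t: 19.93
tool_pos: [0.6179, -0.1128, 0.0307]
ee_rot: [1.222, 1.215, -1.198]
force: [-0.1, 1.4, -1.3]
gripper_width: 0.676
```

```bash
python3 -c "
from h import *
import pickle
go(.6197,-.113,.0282,0)
f=grab_frame('wrist');cv2.imwrite('pics/c22.png',f['color'][150:330,180:480])
"
```

```text
t 19.93 pos [ 0.6179 -0.1128  0.0307] yaw 0.03 F [-0.1  1.4 -1.3] w 59.5 q6 [-0.23  0.37  1.88  0.02  0.89 -0.24]
units [ 0.045 -0.005 -0.061] turn -0.005
```

View pics/c22.png

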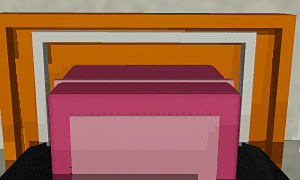

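Inside the frame, with a margin all round (box 50–238, frame inner edge ~45–245, in this crop). Now the last few mm.

step_arm --rows '[[[0.02,0,-0.03,0,1],[0.02,0,-0.06,0,1],[0.02,0,-0.08,0,1],[0.02,0,-0.08,0,1],[0.02,0,-0.08,0,1]]]'

```text
t: 20.4
tool_pos: [0.6172, -0.1125, 0.028]
ee_rot: [1.22, 1.218, -1.2]
force: [-5.3, 0.9, 10.2]
gripper_width: 0.679
```

```bash
python3 -c "
from h import *
go(.6197,-.113,.0282,0)
"
```

```text
t 20.4 pos [ 0.6172 -0.1125  0.028 ] yaw 0.05 F [-5.3  0.9 10.2] w 59.8 q6 [-0.23  0.38  1.88  0.02  0.89 -0.24]
units [ 0.062 -0.014  0.006] turn -0.008
```

step_arm --rows '[[[0,0,0,0,1],[0,0,0,0,0.6],[0,0,0,0,0.2],[0,0,0,0,0],[0,0,0,0,0]]]'

```text
t: 20.82
tool_pos: [0.6173, -0.1125, 0.0278]
ee_rot: [1.22, 1.218, -1.2]
force: [0.2, 0.2, -0.7]
gripper_width: 0.88
```

step_arm --rows '[[[0,0,0,0,0],[0,0,0,0,0],[0,0,0.8,0,0],[0,0,1.7,0,0],[0,0,2.6,0,0]]]'

```text
t: 21.23
tool_pos: [0.6162, -0.1122, 0.1315]
ee_rot: [1.219, 1.221, -1.202]
force: [0.1, -0.5, 0.1]
gripper_width: 1.003
```

```bash
python3 -c "
from h import *
go(.437,-.345,.15,0)
f=grab_frame('wrist');cv2.imwrite('pics/w23.png',f['color'])
"
```

```text
t 21.23 pos [ 0.6162 -0.1122  0.1315] yaw 0.05 F [ 0.1 -0.5  0.1] w 88.2 q6 [-0.23  0.26  1.81  0.02  1.07 -0.24]
units [-4.479 -5.82   0.461] turn -0.008
```

View pics/w23.png

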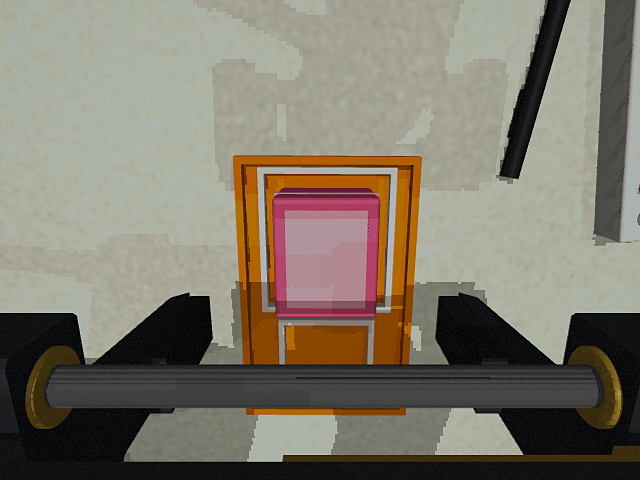

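step_arm --rows '[[[-0.6,-0.75,0.3,0,0],[-1.2,-1.5,0.7,0,0],[-1.8,-2.3,0.7,0,0],[-2.4,-3.1,0.7,0,0],[-3,-3.9,0.7,0,0]]]'

```text
t: 21.7
tool_pos: [0.501, -0.2707, 0.1702]
ee_rot: [1.223, 1.207, -1.192]
force: [0.7, 0.5, 0.3]
gripper_width: 1.003
```

step_arm --rows '[[[-0.6,-0.7,0,0,0],[-1.2,-1.4,0,0,0],[-1.25,-1.6,0,0,0],[-1.25,-1.6,0,0,0],[-1.25,-1.6,0,0,0]]]'

```text
t: 22.12
tool_pos: [0.4512, -0.3348, 0.1702]
ee_rot: [1.225, 1.206, -1.192]
force: [0.5, 0.9, -0.6]
gripper_width: 0.995
```

```bash
python3 -c "
from h import *
go(.437,-.314,.03,0)
f=grab_frame('wrist');cv2.imwrite('pics/w24.png',f['color'])
from meas import rect
rect(f,(0,120,60),(8,255,255),(200,0,450,360),.078,'cap')
"
```

```text
t 22.12 pos [ 0.4512 -0.3348  0.1702] yaw 0.0 F [ 0.5  0.9 -0.6] w 87.5 q6 [-0.69  0.1   1.93  0.02  1.11 -0.7 ]
units [-0.356  0.52  -3.504] turn -0.001
cap n 1420.0 c [ 436.9 -316.4] size [26.8 24.9] ang 88.24
```

View pics/w24.png

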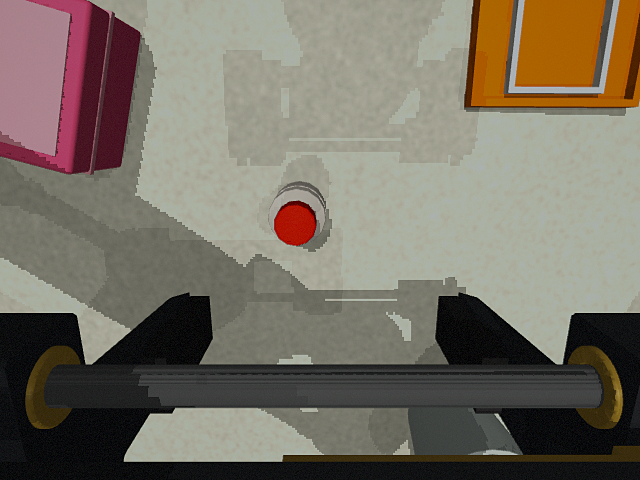

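step_arm --rows '[[[-0.36,0.47,0,0,0],[-0.36,0.47,-0.5,0,0],[-0.36,0.47,-1.3,0,0],[-0.36,0.47,-1.7,0,0],[-0.36,0.47,-1.7,0,0]]]'

```text
t: 22.58
tool_pos: [0.4356, -0.3114, 0.0978]
ee_rot: [1.223, 1.216, -1.191]
force: [-0.0, -0.0, 0.2]
gripper_width: 1.001
```

```bash
python3 -c "
from h import *
go(.437,-.316,.029,0)
"
```

```text
t 22.58 pos [ 0.4356 -0.3114  0.0978] yaw 0.24 F [-0.  -0.   0.2] w 88.1 q6 [-0.68  0.14  2.04  0.02  0.97 -0.7 ]
units [ 0.035 -0.115 -1.72 ] turn -0.039
```

step_arm --rows '[[[0.03,-0.11,-0.1,0,0],[0.03,-0.11,-0.7,0,0],[0.03,-0.11,-1.3,0,0],[0.03,-0.11,-1.7,0,0],[0.03,-0.11,-1.7,0,0]]]'

```text
t: 23.0
tool_pos: [0.436, -0.3142, 0.0275]
ee_rot: [1.223, 1.221, -1.191]
force: [-0.5, 0.6, 0.1]
gripper_width: 0.999
```

```bash
python3 -c "
from h import *
go(.437,-.316,.029,0)
"
```

```text
t 23.0 pos [ 0.436  -0.3142  0.0275] yaw 0.3 F [-0.5  0.6  0.1] w 87.9 q6 [-0.68  0.24  2.07  0.03  0.84 -0.71]
units [ 0.025 -0.046  0.038] turn -0.051
```

step_arm --rows '[[[0.02,-0.04,0.03,0,0],[0.02,-0.04,0.03,0,0.4],[0.02,-0.04,0.03,0,0.7],[0.02,-0.04,0.03,0,1],[0.02,-0.04,0.03,0,1]]]'

```text
t: 23.42
tool_pos: [0.4377, -0.3164, 0.03]
ee_rot: [1.222, 1.219, -1.191]
force: [-0.8, -0.2, -0.7]
gripper_width: 0.717
```

step_arm --rows '[[[0,0,0,0,1],[0,0,0,0,1],[0,0,0,0,1],[0,0,0,0,1],[0,0,0,0,1]]]'

```text
t: 23.83
tool_pos: [0.4375, -0.3164, 0.0301]
ee_rot: [1.222, 1.219, -1.191]
force: [-1.6, 0.4, 1.1]
gripper_width: 0.418
```

step_arm --rows '[[[0,0,0,0,1],[0,0,0.5,0,1],[0,0,1.2,0,1],[0,0,1.9,0,1],[0,0,2.4,0,1]]]'

```text
t: 24.25
tool_pos: [0.438, -0.3167, 0.1279]
ee_rot: [1.222, 1.218, -1.19]
force: [0.6, -0.4, -0.1]
gripper_width: 0.422
```

```bash
python3 -c "
from h import *
go(.6196,-.2027,.115,0)
f=grab_frame('wrist');cv2.imwrite('pics/w25.png',f['color'])
"
```

```text
t 24.25 pos [ 0.438  -0.3167  0.1279] yaw 0.3 F [ 0.6 -0.4 -0.1] w 37.1 q6 [-0.68  0.11  2.    0.02  1.03 -0.7 ]
units [ 4.541  2.849 -0.322] turn -0.051
```

View pics/w25.png

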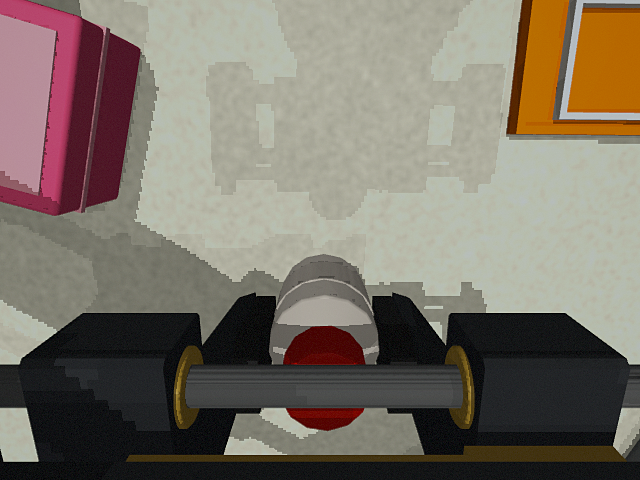

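step_arm --rows '[[[0.8,0.5,0,0,1],[1.6,1,0,0,1],[2.4,1.5,0,0,1],[3.2,2,0,0,1],[4,2.5,0,0,1]]]'

```text
t: 24.72
tool_pos: [0.6009, -0.2172, 0.1308]
ee_rot: [1.222, 1.212, -1.189]
force: [-0.1, -0.7, -0.7]
gripper_width: 0.416
```

step_arm --rows '[[[0.4,0.3,0,0,1],[0.5,0.35,-0.2,0,1],[0.5,0.35,-0.6,0,1],[0.5,0.35,-0.8,0,1],[0.5,0.35,-0.8,0,1]]]'

```text
t: 25.13
tool_pos: [0.6177, -0.2025, 0.0945]
ee_rot: [1.22, 1.219, -1.193]
force: [-1.2, 0.6, -1.0]
gripper_width: 0.423
```

```bash
python3 -c "
from h import *
go(.6196,-.2027,.0355,0)
f=grab_frame('wrist');cv2.imwrite('pics/w26.png',f['color'])
f=grab_frame('side');cv2.imwrite('pics/s26.png',cv2.resize(f['color'][140:320,380:560],None,fx=3,fy=3))
"
```

```text
t 25.13 pos [ 0.6177 -0.2025  0.0945] yaw 0.28 F [-1.2  0.6 -1. ] w 37.2 q6 [-0.36  0.34  1.79  0.02  1.01 -0.38]
units [ 0.047 -0.006 -1.475] turn -0.046
```

View pics/w26.png

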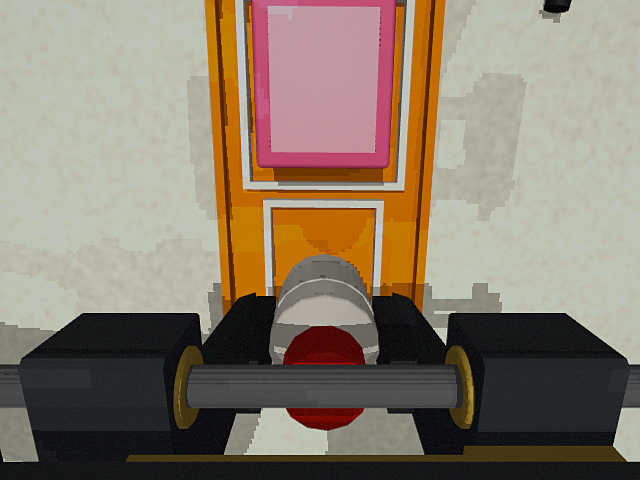

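View pics/s26.png

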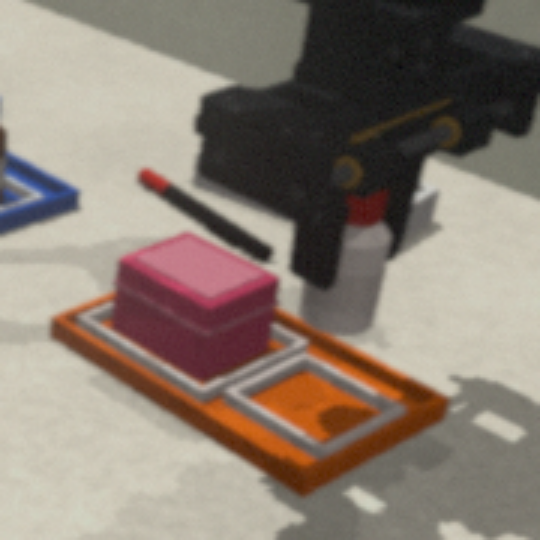

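step_arm --rows '[[[0.02,0,-0.4,0,1],[0.02,0,-0.8,0,1],[0.02,0,-1.15,0,1],[0.02,0,-1.35,0,1],[0.02,0,-1.35,0,1]]]'

```text
t: 25.65
tool_pos: [0.6183, -0.2032, 0.0413]
ee_rot: [1.221, 1.217, -1.194]
force: [0.5, -0.6, -1.5]
gripper_width: 0.425
```

```bash
python3 -c "
from h import *
go(.6196,-.2027,.0352,0)
"
```

```text
t 25.65 pos [ 0.6183 -0.2032  0.0413] yaw 0.2 F [ 0.5 -0.6 -1.5] w 37.4 q6 [-0.36  0.4   1.82  0.02  0.92 -0.38]
units [ 0.032  0.013 -0.152] turn -0.033
```

step_arm --rows '[[[0.02,0.01,-0.06,0,1],[0.02,0.01,-0.11,0,1],[0.02,0.01,-0.15,0,1],[0.02,0.01,-0.17,0,1],[0.02,0.01,-0.17,0,1]]]'

```text
t: 26.07
tool_pos: [0.6197, -0.203, 0.0352]
ee_rot: [1.222, 1.216, -1.193]
force: [-0.3, 0.3, 1.5]
gripper_width: 0.42
```

```bash
python3 -c "
from h import *
go(.6196,-.2027,.0352,0)
"
```

```text
t 26.07 pos [ 0.6197 -0.203   0.0352] yaw 0.2 F [-0.3  0.3  1.5] w 36.9 q6 [-0.36  0.41  1.82  0.02  0.91 -0.38]
units [-0.001  0.009 -0.001] turn -0.034
```

Contact at floor level. Release and retreat.

step_arm --rows '[[[0,0,-0.01,0,1],[0,0,-0.01,0,1],[0,0,-0.01,0,0.6],[0,0,-0.01,0,0.3],[0,0,-0.01,0,0.2]]]'

```text
t: 26.48
tool_pos: [0.6198, -0.203, 0.035]
ee_rot: [1.222, 1.216, -1.193]
force: [-1.3, 0.5, 0.3]
gripper_width: 0.549
```

step_arm --rows '[[[0,0,0,0,0.2],[0,0,0,0,0.2],[0,0,0.8,0,0.2],[0,0,1.7,0,0.1],[0,0,2.6,0,0]]]'

```text
t: 26.9
tool_pos: [0.6186, -0.2026, 0.1387]
ee_rot: [1.221, 1.219, -1.195]
force: [0.8, -0.3, 0.1]
gripper_width: 0.924
```

step_arm --rows '[[[-0.2,-0.7,0.5,0,0],[-0.6,-1.4,1,0,0],[-1,-2.2,1.4,0,0],[-1.4,-3,1.4,0,0],[-1.8,-3.8,1.4,0,0]]]'

```text
t: 27.32
tool_pos: [0.5469, -0.3564, 0.1972]
ee_rot: [1.22, 1.215, -1.193]
force: [-0.2, 0.4, -1.0]
gripper_width: 0.998
```

step_arm --rows '[[[-0.5,-0.5,0,0,0],[-0.5,-0.5,0,0,0],[-0.5,-0.5,0,0,0],[-0.5,-0.5,0,0,0],[-0.5,-0.5,0,0,0]]]'

```text
t: 27.73
tool_pos: [0.5275, -0.3753, 0.1969]
ee_rot: [1.22, 1.216, -1.192]
force: [1.3, 0.8, 0.7]
gripper_width: 0.999
```

```bash
python3 -c "
from h import *
go(.6196,-.2027,.0352,0)
f=grab_frame('top');cv2.imwrite('pics/t27.png',cv2.resize(f['color'][80:280,90:510],None,fx=1.9,fy=1.9))
f=grab_frame('side');cv2.imwrite('pics/s27.png',cv2.resize(f['color'][140:320,220:560],None,fx=2.3,fy=2.3))
"
```

```text
t 27.73 pos [ 0.5275 -0.3753  0.1969] yaw 0.3 F [1.3 0.8 0.7] w 87.9 q6 [-0.67  0.24  1.71  0.02  1.19 -0.68]
units [ 2.303  4.315 -4.043] turn -0.05
```

View pics/t27.png

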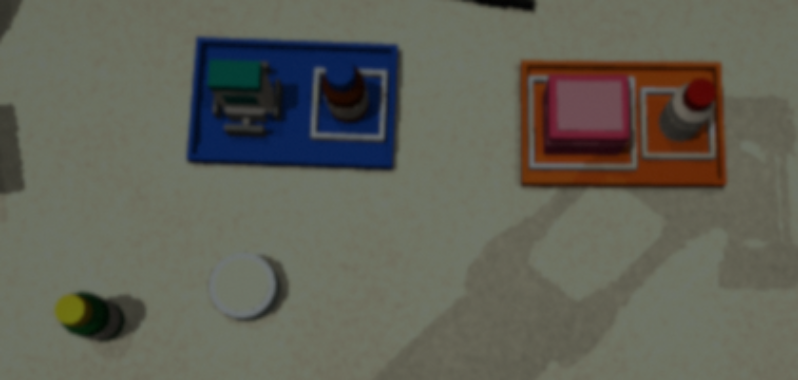

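View pics/s27.png

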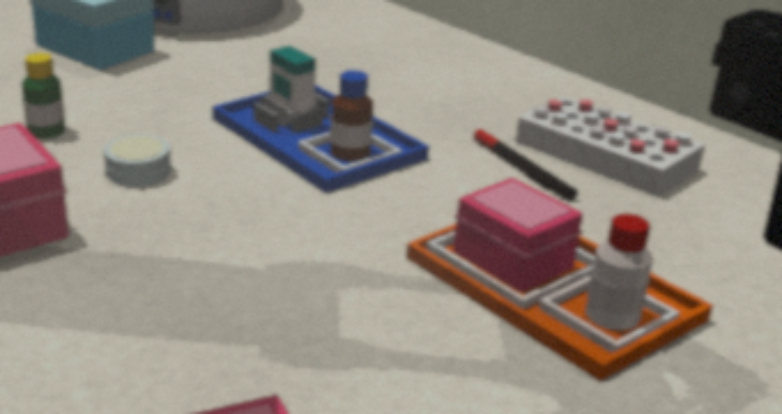

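All four items are in place and upright, the green bottle hasn't moved, and the gripper is clear and open. Handing in.

```bash
python3 -c "
from h import *
sign_off()
"
```

```text
the job is handed in; nothing more can be done
```

Both kits are made up and the job is handed in, at about 28 s of the 96 s allowed. I placed the cartridge, amber bottle, pink box (the smallest of the three) and white bottle, in that order.

**Last checks**
- **Final pictures:** the top and side views show all four items upright and released in their places. The green bottle had not moved and the gripper was open and clear.
- **Cartridge:** it stopped at the home height (tool at 0.0354 m; home is 0.0356 m) and gave no further travel under about 24 N of push. The clip needs about 12 N to snap. After release its top measured 44.9 × 24.3 mm at the home height of 73 mm, against 44 × 24 mm real. This check was weak: assuming it 10 mm too high gave 43.1 × 23.3 mm, about as close. So the stop height and the push are the evidence that it is home.
- **Disagreement:** the top camera put the trays 3–7 mm nearer the robot in x than the wrist camera did. I used close wrist views and lined the cartridge's foot up with the clip's jaws in the same picture. The placings bore that out.
- **Largest forces read:** about 26 N while pushing the cartridge home, and about 12 N when setting the box down.

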